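Gauge reclaimed bushings on the stepped pin and sort them

ROBOT

A 6-joint arm with a two-finger parallel gripper is mounted at the origin on the work surface. World frame = base frame: x ahead of the robot, y to its left, z up, the work surface at z = 0. Lengths are in m, angles in rad, forces in N, time in s.
With the tool pointing down it reaches from about 0.275 to 0.975 m from the base axis. Payload 8.4 kg.
Tool frame: the origin (TCP) lies at the very end of the fingers, on their centre line; the grasp point (between the pads) lies 19 mm behind it (ctrl.hold_point_z is the distance from the TCP to the grasp point, in m); z points along the fingers, y is the line along which they close (so a half turn about z gives the same grasp; the last joint's range is limited). The gripper opens to 92 mm and grips with 3 to 60 N. Pads are 20 mm wide; open, the fingers measure 128 mm over their backs; the gripper's body (75 mm by 189 mm) begins 69 mm behind the grasp point.
Start: joints at [1.222, 0.353, 1.633, -0, 1.155, -0.002], TCP at [0.212, 0.588, 0.185] pointing down, gripper open.
Joint ranges: [-2.63, 2.63], [-0.92, 2.1], [0.06, 2.66], [-1.3, 4.44], [0, 2.69], [-3.02, 3.02]. Speed limits (rad/s): [2.22, 2.22, 2.79, 3.14, 3.14, 3.14].

INTERFACE

Orientations are given as a unit quaternion [x, y, z, w].
In Python, from station import ctrl gives the robot as it stands.
- The arm moves only by the tool drive_tool, never from a script. Its argument "targets" is a list that holds one entry, the list of rows, each a list of 7 numbers: the turn, a rotation vector about the tool's x, y, z in degrees, then the shift along the tool's x, y, z in m, then the closure, from -1 (fully open) to 1 (shut). A call has 1 to 10 rows; each row is the pose to reach, as a shift and turn from the pose commanded when the call began, along the tool's axes at that moment; what a row does not reach only later rows make up. A row lasts 1/8 s, in which the tool goes at most 62.5 mm and 10.7 degrees, less where a joint would pass 70% of its speed; a pose out of reach is approached as far as the arm can. A call with a gripper value outside its range is refused whole. The fingers move at their own pace and stop on an object; "squeeze" is the grip in N (left out, the last holds). Time passes only in rows, so rows that repeat a pose let the fingers close. It gives the time, the measured TCP pose, the force, the opening and the grip force at its end, in the units of the state.
- ctrl.get_state(): the state, without advancing time (a new reading comes with each control period).
- ctrl.capture(name): name is "side" or "top" or "wrist"; returns the picture (480x640x3 uint8, red, green, blue); there is no depth.
- ctrl.get_calibration(name): a dict with "vertical_fov" (degrees; the focal length in pixels is half the picture's height over the tangent of half this angle, whatever the lens; pixels are square), "cx", "cy" (the principal point, pixels), "R" (3x3) and "t" (3): a world point X has camera coordinates R X + t. Camera axes: x right, y down, z forward; pixel columns grow to the right and rows downward; lengths in m; the calibration is good to about 2 mm. A picture is of the moment at which its call begins: read the wrist's pose just before it. get_calibration takes no time and is no camera call; for the wrist camera it gives the pose at the moment of the call.
- ctrl.close_job(): hands the job in; it is judged then, once.
The state is a dict: "clock": time; "qpos": joint angles; "joint_vel": joint speeds; "joint_torque": joint torques, N m; "tool_pos": TCP position; "tcp_rot": TCP orientation; "contact_force": force on the tool from outside, world axes, zero at the start; "moment": the same for the moment, N m; "opening": finger opening in m; "grip_force": force on a finger pad.
Only numpy, scipy, OpenCV 4.12 (cv2) and the standard library are available. Lean on these libraries where they do the work, as an engineer would, in place of code of your own. Each camera call takes 0.05 s, during which the arm holds its last target. There are 200 camera calls.

TASK

Lever up the tight, handleless cover of the gauge housing with the thin blade, not with the fingers, open it right back past upright, and in the end leave the blade flat on the bench. Work along the row of bushings in job-sheet order, from the end nearest the housing: slide each down over the stepped gauge pin and let go of it; if it stops on the pin's shoulder it is sound and is stood upright in the aluminium tray, if it drops past the shoulder to the floor it is worn and goes into the orange bin. When all are sorted shut the cover again, leaving the bin level and the dome, meter body and nuts undisturbed.

Things in the scene. Friction and masses are not known exactly. Their poses are not given: they have to be found in the camera images.
- housing: Rusted grey steel gauge housing fixed to the bench: open-topped box 160 (its x) x 120 (its y) x 58 mm tall, walls 5 mm, floor 8 mm, shut by a flat hinged cover. Origin: centre of its underside. The hinge runs along its x on top of the +y wall, the pry notch is in the top of the -y wall. Its axes are within 0.2 rad of the world's.
- pin_foot (a point): Foot of the stepped gauge pin on its axis, at the housing floor (8 mm over the bench), mid-housing. The pin is 20 mm thick up to 14 mm height (a shoulder with a 1.5 mm bevel), then 15 mm thick up to its bevelled tip at 27 mm. A sound bushing stops with its underside on the shoulder, 13 to 14 mm above this point; a worn one slides down to the floor (0 mm).
- notch (a point): Middle of the pry notch on the outer face of the housing's -y wall: an opening 44 mm wide and 10 mm high (48 to 58 mm over the bench) right under the cover's edge, through the 5 mm wall. The point lies at its mid-height.
- hinge_mid (a point): Middle of the cover's hinge line, 58 mm over the bench, on the outer face of the +y wall; the hinge runs along the housing's x.
- cover (a joint): Hinge angle of the housing's cover (rad): 0 shut, up to its stop at 1.95 (leaning back). A flat plate 160 x 120 x 4 mm, 0.18 kg, lying on the walls, edges flush with the housing, no handle. The hinge is stiff: the free edge takes about 2 N to lift; the cover falls shut by itself from below 0.7 rad and stays where left above 0.9.
- cover_edge (a point): Middle of the cover's free edge, on its underside (58 mm over the bench when shut, 120 mm from the hinge line).
- blade: Thin blade tool lying flat on the bench, 0.12 kg: black handle 90 mm long, 22 wide, 18 thick (x = -60 to +30 mm of its frame), straight steel blade 75 mm long, 18 wide, 3 thick (x = 30 to 105 mm), its mid-plane 9 mm above the handle's underside. Origin: underside of the handle, near the centre of mass; x points to the tip, z up.
- blade_tip (a point): Tip of the blade, mid-thickness, 105 mm ahead of the tool's origin and 9 mm above its underside.
- mat: Flat black rubber mat fixed to the bench, 100 (its x) x 340 (its y) x 2 mm, on which the bushings stand in a row along its y, places 65 mm apart, the first at its +y end, nearest the housing. Origin: centre of its underside.
- tray: Low open aluminium tray fixed to the bench, for sound bushings: 130 (its x) x 190 (its y) mm, walls 3 mm thick and 17 mm tall over all, floor 3 mm thick. Origin: centre of its underside.
- bin_stand: Steel stand fixed to the bench that carries the orange bin between two upright brackets (103 mm tall, at its y = -94 and +94 mm). Origin: centre of its underside.
- bin_floor (a point): Middle of the inner floor of the orange tilting bin, 37 mm over the bench; axes as the stand's, turned with the bin. Open on top, rim 122 mm over the bench; inside, from here, y -81 to +81 mm, x -65 to +60 mm at the floor, the front (-x) wall sloping outwards. Worn bushings may be let fall into it.
- bin (a joint): Tilt of the orange bin on its steel pivots (rad): 0 level, resting on its stop, where its weight keeps it; grows as it tips towards the robot (-x).
- dome: Bystander: cracked glass register dome in a brass rim, 94 mm diameter, 48 tall, standing on the bench. Origin: centre of its underside.
- meter: Bystander: corroded brass meter body, 94 mm diameter, 66 tall, 164 mm long over its two pipe stubs (along its y). Origin: centre of its underside.
- nut1: Bystander: pitted bronze hexagon nut, 46 mm across corners, 14 thick, flat on the bench. Origin: centre of its underside.
- nut2: Bystander: a second such nut. Origin: centre of its underside.
- bushing1: Pitted bronze flanged bushing, closed on top, open below: flange 46 mm wide, 5 thick at the bottom, plain body 30 mm wide above it, 36 tall over all, 0.12 kg. The hidden bore (31 mm deep) is 17.5 mm (sound) or 22.5 (worn): all look alike, only the pin tells. Origin: centre of its underside, z up. First in the row (housing end). Starts upright on the mat; may be absent.
- bushing2: Pitted bronze flanged bushing, closed on top, open below: flange 46 mm wide, 5 thick at the bottom, plain body 30 mm wide above it, 36 tall over all, 0.12 kg. The hidden bore (31 mm deep) is 17.5 mm (sound) or 22.5 (worn): all look alike, only the pin tells. Origin: centre of its underside, z up. Second in the row. Starts upright on the mat; may be absent.
- bushing3: Pitted bronze flanged bushing, closed on top, open below: flange 46 mm wide, 5 thick at the bottom, plain body 30 mm wide above it, 36 tall over all, 0.12 kg. The hidden bore (31 mm deep) is 17.5 mm (sound) or 22.5 (worn): all look alike, only the pin tells. Origin: centre of its underside, z up. Third in the row. Starts upright on the mat; may be absent.
- bushing4: Pitted bronze flanged bushing, closed on top, open below: flange 46 mm wide, 5 thick at the bottom, plain body 30 mm wide above it, 36 tall over all, 0.12 kg. The hidden bore (31 mm deep) is 17.5 mm (sound) or 22.5 (worn): all look alike, only the pin tells. Origin: centre of its underside, z up. Fourth in the row. Starts upright on the mat; may be absent.
- bushing5: Pitted bronze flanged bushing, closed on top, open below: flange 46 mm wide, 5 thick at the bottom, plain body 30 mm wide above it, 36 tall over all, 0.12 kg. The hidden bore (31 mm deep) is 17.5 mm (sound) or 22.5 (worn): all look alike, only the pin tells. Origin: centre of its underside, z up. Fifth in the row. Starts upright on the mat; may be absent.

How it is judged:
On the way, in this order (a step that is already met when the one before it is completed fails the run):
1. the cover is raised (over 0.25 rad) by the blade, the fingers not touching the housing or cover (value of joint cover above 0.25 rad and contact force between blade and housing above 0.2 N and contact force between the fingers and housing below 0.3 N), for 0.1 s.
2. the cover stands open past vertical (over 1.6 rad) (value of joint cover above 1.6 rad), for 0.2 s.
3. bushing 1 of the row is down on the gauge pin as far as it will go, let go (horizontal distance between bushing1 and pin_foot below 0.006 m and z of bushing1 in the frame of pin_foot below 0.006 m and angle between bushing1's own z axis and vertical below 0.15 rad and contact force between the fingers and bushing1 below 0.3 N), for 0.2 s.
4. bushing 2 of the row is down on the gauge pin as far as it will go, let go (horizontal distance between bushing2 and pin_foot below 0.006 m and z of bushing2 in the frame of pin_foot below 0.018 m and angle between bushing2's own z axis and vertical below 0.15 rad and contact force between the fingers and bushing2 below 0.3 N), for 0.2 s.
5. bushing 3 of the row is down on the gauge pin as far as it will go, let go (horizontal distance between bushing3 and pin_foot below 0.006 m and z of bushing3 in the frame of pin_foot below 0.006 m and angle between bushing3's own z axis and vertical below 0.15 rad and contact force between the fingers and bushing3 below 0.3 N), for 0.2 s.
6. bushing 4 of the row is down on the gauge pin as far as it will go, let go (horizontal distance between bushing4 and pin_foot below 0.006 m and z of bushing4 in the frame of pin_foot below 0.018 m and angle between bushing4's own z axis and vertical below 0.15 rad and contact force between the fingers and bushing4 below 0.3 N), for 0.2 s.
7. bushing 5 of the row is down on the gauge pin as far as it will go, let go (horizontal distance between bushing5 and pin_foot below 0.006 m and z of bushing5 in the frame of pin_foot below 0.006 m and angle between bushing5's own z axis and vertical below 0.15 rad and contact force between the fingers and bushing5 below 0.3 N), for 0.2 s.
At the end, for the whole second after the job is handed in: Every sound bushing (stops on the shoulder) stands upright (within 0.12 rad) on the tray's floor; every worn one (drops to the floor of the housing) lies in the orange bin; the cover is shut (below 0.06 rad), the bin level (below 0.15 rad), the blade lies flat on the bench; all at rest (value of joint cover below 0.06 rad and value of joint bin below 0.15 rad and height (world z) of blade below 0.012 m and angle between blade's own z axis and vertical below 0.1 rad and linear speed of each of blade, bushing2, bushing4 below 0.02 m/s and x of bushing2 in the frame of tray between -0.045 and 0.045 m and y of bushing2 in the frame of tray between -0.075 and 0.075 m and z of bushing2 in the frame of tray between -0.002 and 0.009 m and angle between each of bushing2, bushing4's own z axis and vertical below 0.12 rad and x of bushing4 in the frame of tray between -0.045 and 0.045 m and y of bushing4 in the frame of tray between -0.075 and 0.075 m and z of bushing4 in the frame of tray between -0.002 and 0.009 m and x of bushing1 in the frame of bin_floor between -0.11 and 0.065 m and y of bushing1 in the frame of bin_floor between -0.085 and 0.085 m and z of bushing1 in the frame of bin_floor between -0.01 and 0.085 m and linear speed of each of bushing1, bushing3, bushing5 below 0.03 m/s and x of bushing3 in the frame of bin_floor between -0.11 and 0.065 m and y of bushing3 in the frame of bin_floor between -0.085 and 0.085 m and z of bushing3 in the frame of bin_floor between -0.01 and 0.085 m and x of bushing5 in the frame of bin_floor between -0.11 and 0.065 m and y of bushing5 in the frame of bin_floor between -0.085 and 0.085 m and z of bushing5 in the frame of bin_floor between -0.01 and 0.085 m); the robot touches nothing.
It fails at once if the glass dome is pushed more than 40 mm or tipped (distance of dome from where it was at the start of the episode above 0.04 m or angle between dome's own z axis and vertical above 0.5 rad).
It fails at once if the meter body is pushed more than 40 mm or tipped (distance of meter from where it was at the start of the episode above 0.04 m or angle between meter's own z axis and vertical above 0.5 rad).
It fails at once if the first nut is pushed more than 40 mm or tipped (distance of nut1 from where it was at the start of the episode above 0.04 m or angle between nut1's own z axis and vertical above 0.5 rad).
It fails at once if the second nut is pushed more than 40 mm or tipped (distance of nut2 from where it was at the start of the episode above 0.04 m or angle between nut2's own z axis and vertical above 0.5 rad).
Of bushing1, bushing2, bushing3, bushing4, bushing5 only 3 to 4 are there at a start; the rules pass over those that are not, and their reading is None.
At some moment in a run one of bushing1, bushing2, bushing3, bushing4, bushing5 may be knocked a few centimetres aside while the robot is not near it.
It also fails if it takes over 210 s, if anything falls off the work surface, if the arm or the gripper's body presses on something with over 40 N, if the wrist force passes 120 N, or if a joint passes its speed limit or range.

## Working session

There is one attempt and no reset: what is moved stays moved. The work goes in short steps, Python scripts to look and compute and a tool call to move; the robot and the scene stay as the last step left them, time stands still between calls to the robot, and variables do not carry over. Pictures are saved under pics/ and viewed, at most 14 in all, crops included, and the job is handed in when it is done.

Besides the shell and the picture viewer there is one more tool, called after "Request:" as name([rows], argument=value, ...), one row to a line, values as JSON. drive_tool: Moves the arm, as the interface text tells. Its arguments: {"type":"object","properties":{"targets":{"type":"array"},"squeeze":{"type":"number"}},"required":["targets"]}

```bash
ls; mkdir -p pics
cat > h.py <<'E'
import numpy as np, cv2
from scipy.spatial.transform import Rotation as Rot
from station import ctrl
def cal(n):
    c=ctrl.get_calibration(n); f=240/np.tan(np.radians(c["vertical_fov"])/2)
    return f,c["cx"],c["cy"],np.array(c["R"]),np.array(c["t"])
def ray(C,u,v):
    f,cx,cy,R,t=C; d=R.T@np.array([(u-cx)/f,(v-cy)/f,1]); return -R.T@t,d
def onz(C,u,v,z):
    o,d=ray(C,u,v); return o+d*(z-o[2])/d[2]
def pix(C,X):
    f,cx,cy,R,t=C; p=R@np.array(X)+t; return np.array([cx+f*p[0]/p[2],cy+f*p[1]/p[2]])
def snap(n,fn):
    C=cal(n); im=np.array(ctrl.capture(n)); cv2.imwrite("pics/"+fn,im[:,:,::-1]); return C,im
def st():
    s=ctrl.get_state(); return s,np.array(s["tool_pos"]),Rot.from_quat(s["tcp_rot"])
def rel(P,q=None):
    # shift in tool axes (and rotvec deg) to reach world pose from the measured pose
    s,p,R=st(); d=R.inv().apply(np.array(P)-p)
    r=np.zeros(3) if q is None else (R.inv()*q).as_rotvec(degrees=True)
    return np.round(r,2),np.round(d,4)
def down(yaw):
    # tool z down, tool y (closing line) at world angle yaw
    y=np.array([np.cos(yaw),np.sin(yaw),0]); z=np.array([0,0,-1.]); x=np.cross(y,z)
    return Rot.from_matrix(np.array([x,y,z]).T)
E
python3 - <<'E'
from h import *
for n in("top","side","wrist"):
    C,im=snap(n,n+"0.png"); print(n,C[:3],np.round(-C[3].T@C[4],3),np.round(C[3][2],2),im.shape)
print(ctrl.get_state(),ctrl.hold_point_z)
E
```

```text
pics
top (np.float64(505.04131427527443), 328.3314338392743, 236.68738561518037) [ 0.402 -0.041  1.216] [ 0.11 -0.01 -0.99] (480, 640, 3)
side (np.float64(608.5920286101052), 328.073232797359, 242.86771773083623) [ 0.297 -0.756  0.981] [ 0.2   0.61 -0.77] (480, 640, 3)
wrist (np.float64(387.80491770671694), 320.25181385638444, 250.33370641945012) [0.133 0.616 0.385] [ 0.28 -0.1  -0.96] (480, 640, 3)
{'clock': 0.15, 'qpos': array([ 1.22161711e+00,  3.53466688e-01,  1.63395285e+00,  1.68909263e-05,
        1.15516713e+00, -2.41319755e-03]), 'joint_vel': array([ 0.00047968,  0.00022711, -0.0015384 ,  0.00062221, -0.00200609,
        0.0003356 ]), 'joint_torque': array([-1.53795154e-04, -5.94205570e+01, -3.34468710e+01,  6.96994644e-02,
        2.05081789e-02, -8.58334579e-05]), 'tool_pos': array([0.21227971, 0.58742993, 0.1849546 ]), 'tcp_rot': array([ 1.72518957e-01,  9.85006072e-01, -4.87997196e-04, -9.45285202e-05]), 'contact_force': array([ 0.22443099, -0.03596678,  0.03418083]), 'moment': array([0.01532322, 0.00902665, 0.01751808]), 'grip_force': 0.0, 'opening': 0.09208468279097852} 0.0187
```

View pics/top0.png

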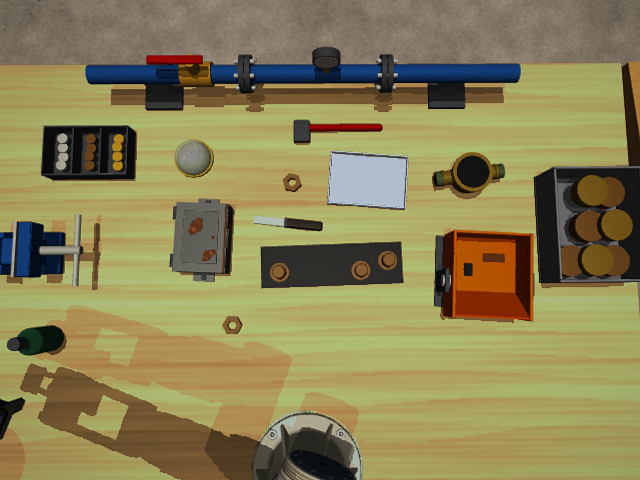

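View pics/side0.png

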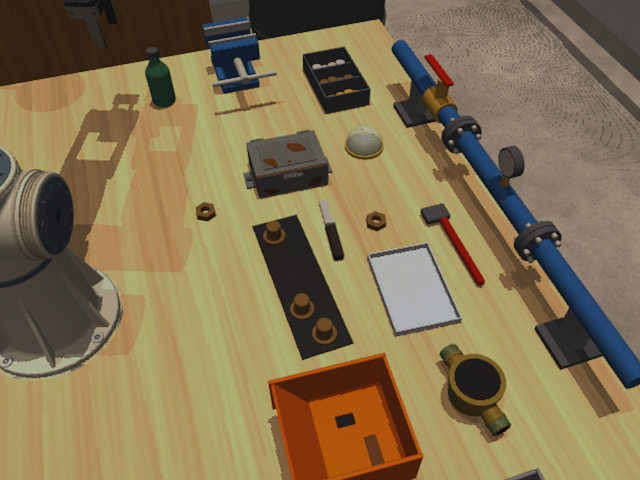

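The top view shows three bushings on the mat, at about (279,271), (361,270) and (388,260), which fits places 1, 4 and 5. The blade runs from its tip at (255,218) to the handle end at (322,226). The housing is around (203,238), with its notch side on the right. The tray is at (368,180) and the bin at (490,275). The side view agrees.

Run:
```python
from h import *
C=cal("top"); im=cv2.imread("pics/top0.png"); 
for n,u,v,z in [("b1top",278.5,269.5,.038),("b4",361,268,.038),("b5",388,258.5,.038),("tip",254,218,.009),("hend",322,226.5,.018),("hfront",285,221,.018),
 ("trayTL",332,152,.017),("trayTR",408,156,.017),("trayBR",404,209,.017),("trayBL",327,204,.017),
 ("matTL",261,247,.002),("matTR",402,242,.002),("matBR",404,282,.002),("matBL",262,288,.002),
 ("binTL",456,231,.122),("binTR",533,233,.122),("binBR",533,320,.122),("binBL",451,318,.122)]:
    print(n,np.round(onz(C,u,v,z)[:2],3))
crop=cv2.resize(im[180:310,150:420],None,fx=2.9,fy=2.9,interpolation=cv2.INTER_CUBIC); cv2.imwrite("pics/crop.png",crop)
```

```text
b1top [0.456 0.062]
b4 [ 0.458 -0.131]
b5 [ 0.479 -0.194]
tip [0.582 0.123]
hend [ 0.559 -0.04 ]
hfront [0.573 0.048]
trayTL [ 0.741 -0.066]
trayTR [ 0.73  -0.251]
trayBR [ 0.6   -0.238]
trayBL [ 0.613 -0.053]
matTL [0.512 0.107]
matTR [ 0.521 -0.234]
matBR [ 0.425 -0.236]
matBL [0.414 0.104]
binTL [ 0.533 -0.334]
binTR [ 0.527 -0.503]
binBR [ 0.339 -0.493]
binBL [ 0.345 -0.316]
```

View pics/crop.png

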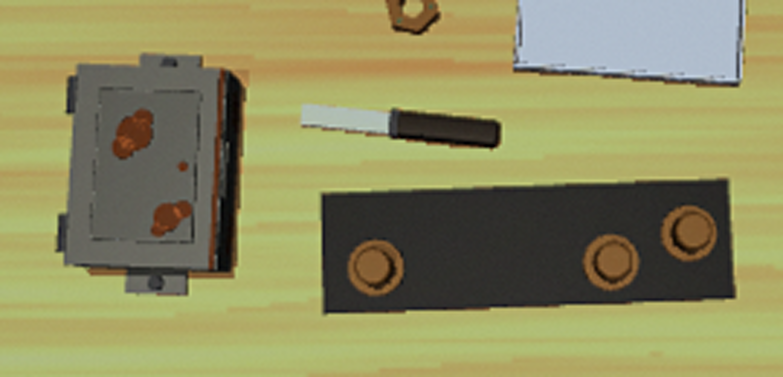

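The crop shows the cover corners at about (77,66), (221,68), (213,271) and (64,264), with hinge knuckles on the left, so the notch side is on the right. The blade's centreline runs from (302,115) to (500,134).

Run:
```python
from h import *
C=cal("top"); f=lambda u,v,z: onz(C,150+u/2.9,180+v/2.9,z)[:2]
H=np.array([f(77,66,.062),f(221,68,.062),f(213,271,.062),f(64,264,.062)]); print(H, "ctr",H.mean(0),"sizes",np.linalg.norm(H-np.roll(H,1,0),axis=1))
ax=(H[0]+H[1]-H[2]-H[3])/2; print("housing x yaw",np.degrees(np.arctan2(ax[1],ax[0])))
ay=(H[0]+H[3]-H[1]-H[2])/2; print("from y:",np.degrees(np.arctan2(-ay[0],ay[1])))
t=f(302,116,.009);e=f(500,134,.015);hf=f(391,122,.015);print("blade",t,hf,e,np.linalg.norm(t-e)); d=(t-e)/np.linalg.norm(t-e); print("orig",t-.105*d,e+.06*d,"yaw",np.degrees(np.arctan2(d[1],d[0])))
yaw=np.arctan2(-d[0],d[1])
P=[*((t-.105*d)/2+(e+.06*d)/2),.15]
print(P,yaw,rel(P,down(yaw)),rel(P,down(yaw+np.pi)))
```

```text
[[0.61058459 0.29498052]
 [0.60819579 0.18056553]
 [0.44678532 0.18466561]
 [0.45322973 0.30135022]] ctr [0.52969885 0.24039047] sizes [0.15748373 0.11443993 0.16146254 0.11686244]
housing x yaw -1.8811908529780041
from y: -2.188923937381679
blade [0.5767762  0.12305701] [0.57037449 0.04871894] [ 0.5597139  -0.04133486] 0.16527495272151152
orig [0.56593644 0.01861804] [0.56590805 0.01834455] yaw 84.07446608211116
[np.float64(0.5659222426390055), np.float64(0.018481295311039488), 0.15] -0.10342007680575958 (array([-5.000e-02,  4.000e-02,  7.606e+01]), array([-0.526 , -0.4149,  0.0354])) (array([-4.0000e-02, -5.0000e-02, -1.0394e+02]), array([-0.526 , -0.4149,  0.0354]))
```

Request:
drive_tool([
  [[0, 0, 76, -0.526, -0.415, 0.0, -0.3], [0, 0, 76, -0.526, -0.415, 0.0, -0.3], [0, 0, 76, -0.526, -0.415, 0.0, -0.3], [0, 0, 76, -0.526, -0.415, 0.0, -0.3], [0, 0, 76, -0.526, -0.415, 0.0, -0.3], [0, 0, 76, -0.526, -0.415, 0.0, -0.3], [0, 0, 76, -0.526, -0.415, 0.0, -0.3], [0, 0, 76, -0.526, -0.415, 0.0, -0.3], [0, 0, 76, -0.526, -0.415, 0.0, -0.3], [0, 0, 76, -0.526, -0.415, 0.0, -0.3]],
])

```text
clock: 1.4
tool_pos: [0.5431, 0.055, 0.1855]
tcp_rot: [0.742, 0.67, 0.0, -0.0]
contact_force: [1.0, 0.3, 0.6]
opening: 0.0597
grip_force: 0.0
```

Request:
drive_tool([
  [[0, 0, 0, 0, 0, 0, -0.3], [0, 0, 0, 0, 0, 0, -0.3], [0, 0, 0, 0, 0, 0, -0.3]],
])

```text
clock: 1.78
tool_pos: [0.5416, 0.0581, 0.1854]
tcp_rot: [0.742, 0.67, -0.0, -0.0]
contact_force: [0.5, 0.1, -0.1]
opening: 0.0597
grip_force: 0.0
```

Run:
```python
from h import *
s,p,R=st(); print(p,np.round(R.as_matrix(),3),s["opening"],s["clock"],np.round(s["qpos"],2))
C,im=snap("wrist","w1.png"); print(np.round(-C[3].T@C[4],3),pix(C,[.566,.018,.018]),pix(C,[.577,.123,.009]))
```

```text
[0.54156395 0.05805388 0.18538708] [[ 0.101  0.995 -0.001]
 [ 0.995 -0.101  0.   ]
 [ 0.    -0.001 -1.   ]] 0.05968742591834509 1.775 [0.1  0.23 1.81 0.   1.11 0.2 ]
[0.55  0.141 0.385] [349.15134858 257.32572032] [351.475171   147.44335801]
```

View pics/w1.png

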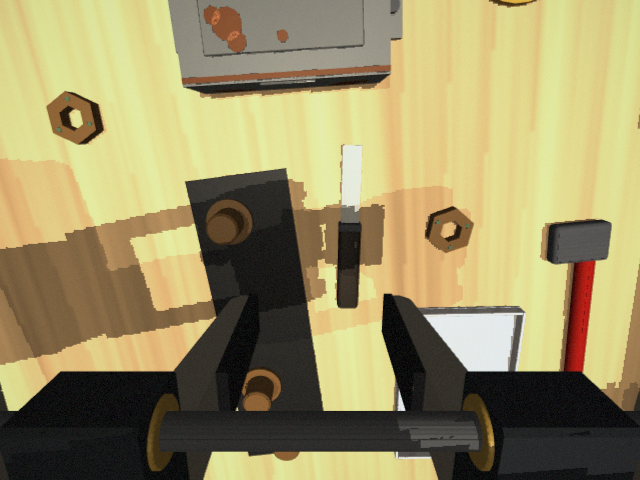

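The wrist view shows the blade tip at (351,146), handle front at (350,223) and handle end at (347,306), within about 1 px of my prediction. The housing's near cover edge runs from about (183,84) to (390,68).

Run:
```python
from h import *
# wrist pose hasn't changed since the picture
C=cal("wrist"); g=lambda u,v,z:onz(C,u,v,z)[:2]
a=g(183,82,.062);b=g(390,67,.062);print("edge",a,b,np.linalg.norm(a-b),"mid",(a+b)/2, np.degrees(np.arctan2((b-a)[1],(b-a)[0])))
t=g(351.5,146,.0105);e=g(347,307,.009);hf=g(349.5,222,.016);print(t,hf,e,np.linalg.norm(t-e));d=(t-e)/np.linalg.norm(t-e)
o=t-.105*d;print("orig",o,"yaw",np.degrees(np.arctan2(d[1],d[0])))
P=o-.012*d
print(rel([*P,.06],down(np.arctan2(-d[0],d[1]))))
```

```text
edge [0.44800606 0.18713624] [0.60691567 0.18184666] 0.15899762254654423 mid [0.52746086 0.18449145] -1.9064849783512878
[0.5771367  0.12446454] [0.56938716 0.0535076 ] [ 0.55997554 -0.04023876] 0.16559494264095787
orig [0.5662552  0.02002991] yaw 84.05156891593819
(array([-0.02, -0.01,  0.18]), array([-0.0475,  0.0283,  0.1255]))
```

Request:
drive_tool([
  [[0, 0, 0, -0.0475, 0.0283, 0.03, -0.3], [0, 0, 0, -0.0475, 0.0283, 0.08, -0.3], [0, 0, 0, -0.0475, 0.0283, 0.13, -0.3], [0, 0, 0, -0.0475, 0.0283, 0.16, -0.3], [0, 0, 0, -0.0475, 0.0283, 0.181, -0.3], [0, 0, 0, -0.0475, 0.0283, 0.181, -0.3], [0, 0, 0, -0.0475, 0.0283, 0.181, 1], [0, 0, 0, -0.0475, 0.0283, 0.181, 1], [0, 0, 0, -0.0475, 0.0283, 0.181, 1], [0, 0, 0, -0.0475, 0.0283, 0.181, 1]],
], squeeze=50)

```text
clock: 3.08
tool_pos: [0.5659, 0.0068, 0.005]
tcp_rot: [0.742, 0.67, 0.0, 0.0]
contact_force: [-0.0, -0.3, -0.5]
opening: 0.0213
grip_force: 0.0
```

Run:
```python
from h import *
s,p,R=st(); print(p,s["opening"],s["grip_force"])
d=np.array([np.cos(np.radians(84.05)),np.sin(np.radians(84.05)),0])
tip=np.array([.57714,.12446,.009]); off=R.inv().apply(tip-p); print("tip in tool",off)
# target: blade along housing y (88.1deg), tip 12mm outside face, height .053
Rn=down(np.radians(-1.9)); hy=np.array([np.sin(np.radians(1.9)),np.cos(np.radians(1.9)),0])
n=np.array([.5274,.1838,.053])
for k in(-.015,.06):
    tt=n+hy*k; print(rel(tt-Rn.apply(off),Rn))
```

```text
[0.56589618 0.00676792 0.00496891] 0.021336096714544433 0.0
tip in tool [ 0.11822514 -0.00085585 -0.00402261]
(array([ 0.04, -0.  , -3.97]), array([ 0.0393, -0.0463, -0.044 ]))
(array([ 0.04, -0.  , -3.97]), array([ 0.1141, -0.0515, -0.044 ]))
```

Request:
drive_tool([
  [[0, 0, 0, 0, 0, 0, 1], [0, 0, 0, 0, 0, 0, 1], [0, 0, 0, 0, 0, 0, 1], [0, 0, 0, 0, 0, -0.022, 1], [0, 0, 0, 0, 0, -0.044, 1], [0, 0, -3.97, 0.0, -0.0463, -0.044, 1], [0, 0, -3.97, 0.02, -0.0463, -0.044, 1], [0, 0, -3.97, 0.0293, -0.0463, -0.044, 1], [0, 0, -3.97, 0.0293, -0.0463, -0.044, 1]],
])

```text
clock: 4.2
tool_pos: [0.5232, 0.0411, 0.0486]
tcp_rot: [0.718, 0.696, 0.0, 0.0]
contact_force: [0.3, -0.0, 0.5]
opening: 0.0003
grip_force: 0.0
```

Run:
```python
from h import *
s,p,R=st(); print(p,s["opening"],s["grip_force"],R.as_matrix().round(3))
C,im=snap("wrist","w2.png"); C2,im2=snap("side","s2.png")
tp=p+R.apply([.1182,-.0009,-.004]);print(tp,pix(C,tp),pix(C2,tp))
a=cv2.resize(im[:300,150:500],(400,343)); u,v=pix(C2,tp).astype(int); b=cv2.resize(im2[v-70:v+70,u-80:u+80],(392,343)); cv2.imwrite("pics/c2.png",np.hstack([a,b])[:,:,::-1])
```

```text
[0.52321911 0.04111474 0.04857154] 0.00032427075939468845 0.0 [[ 0.032  0.999  0.001]
 [ 0.999 -0.032 -0.   ]
 [ 0.     0.001 -1.   ]]
[0.52611377 0.15928268 0.05257273] [319.4525263   50.96596257] [295.2500613  182.36941303]
```

View pics/c2.png

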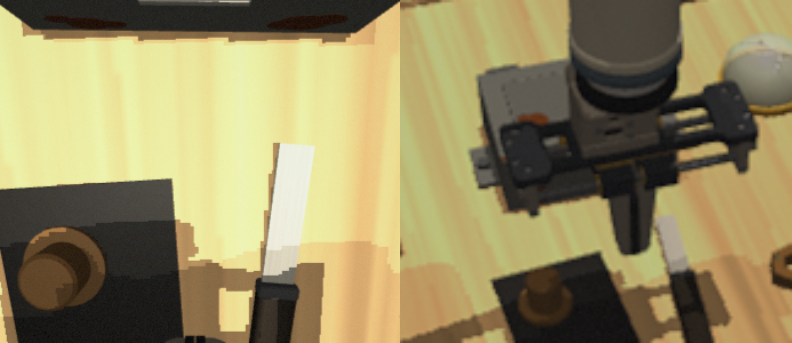

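The grasp missed: the fingers are shut and the blade is still on the bench, with its tip near crop (295,145). I'll check where the blade is now and whether the TCP agrees with the image.

Run:
```python
from h import *
s,p,R=st(); C=cal("wrist"); C2=cal("side")
print("TCP in side predicted",pix(C2,p),"seen ~",(295-80+94.7,182-70+102))
g=lambda u,v,z:onz(C,150+u*350/400,v*300/343,z)
t=g(295,145,.0105);h=g(277,285,.016);print(t,h,np.degrees(np.arctan2(*(t-h)[[1,0]])))
print("tcp in wrist",pix(C,p))
im=cv2.imread("pics/w2.png"); cv2.imwrite("pics/c3.png",np.hstack([im[230:480,150:500],cv2.resize(cv2.imread("pics/s2.png")[150:275,225:400],(350,250))]))
```

```text
TCP in side predicted [310.15792562 223.07282288] seen ~ (309.7, 214)
[0.57650002 0.12442413 0.0105    ] [0.56805952 0.05155976 0.016     ] 83.39238621811784
tcp in wrist [320.90959271 287.8410223 ]
```

View pics/c3.png

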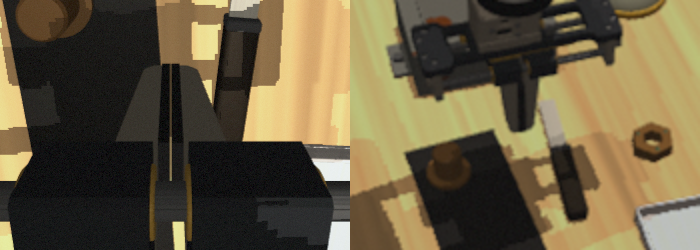

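Run:
```python
from h import *
s,p,R=st(); C=cal("wrist"); C2=cal("side")
o1,d1=ray(C,322,295.5);o2,d2=ray(C2,310,215.5)
k=np.linalg.lstsq(np.c_[d1,-d2],o2-o1,rcond=None)[0];print("triang tip",o1+d1*k[0],o2+d2*k[1],"tcp",p)
for h in(0,.005,.01,.015): print(h,pix(C,p+[0,0,h]),pix(C2,p+[0,0,h]))
t=np.array([.57675,.12445]);hf=np.array([.5687,.0525]);d=(t-hf)/np.linalg.norm(t-hf);d=np.array([np.cos(np.radians(83.8)),np.sin(np.radians(83.8))])
P=t-.117*d; print(P,rel([*P,.03],down(np.arctan2(-d[0],d[1]))))
```

```text
triang tip [0.5235492  0.04419847 0.06720282] [0.52410987 0.04408876 0.06724615] tcp [0.52290567 0.040501   0.04837856]
0 [320.90959271 287.8410223 ] [310.15792562 223.07282288]
0.005 [320.92144348 291.41893675] [310.10504144 221.44714168]
0.01 [320.93384346 295.16266615] [310.0518287  219.81136036]
0.015 [320.94683174 299.08401073] [309.99828433 218.16538453]
[0.56411408 0.00813434] (array([0.  , 0.01, 4.32]), array([-0.031 ,  0.0422,  0.0184]))
```

Request:
drive_tool([
  [[0, 0, 4.3, -0.031, 0.0422, 0.0, -0.1], [0, 0, 4.3, -0.031, 0.0422, 0.0, -0.1], [0, 0, 4.3, -0.031, 0.0422, 0.0, -0.1], [0, 0, 4.3, -0.031, 0.0422, 0.0, -0.1], [0, 0, 4.3, -0.031, 0.0422, 0.0, -0.1], [0, 0, 4.3, -0.031, 0.0422, 0.02, -0.1], [0, 0, 4.3, -0.031, 0.0422, 0.04, -0.1], [0, 0, 4.3, -0.031, 0.0422, 0.045, -0.1], [0, 0, 4.3, -0.031, 0.0422, 0.048, -0.1], [0, 0, 4.3, -0.031, 0.0422, 0.048, -0.1]],
])

```text
clock: 5.55
tool_pos: [0.564, 0.0084, 0.0009]
tcp_rot: [0.744, 0.668, 0.0, 0.0]
contact_force: [0.2, 0.3, 0.3]
opening: 0.0502
grip_force: 0.0
```

Request:
drive_tool([
  [[0, 0, 0, 0, 0, 0.002, -0.1], [0, 0, 0, 0, 0, 0.004, -0.1], [0, 0, 0, 0, 0, 0.004, -0.1]],
])

```text
clock: 5.92
tool_pos: [0.5636, 0.0083, -0.0036]
tcp_rot: [0.744, 0.668, -0.0, -0.0]
contact_force: [-0.0, 0.2, 0.1]
opening: 0.0506
grip_force: 0.0
```

Request:
drive_tool([
  [[0, 0, 0, 0, 0, 0.002, -0.1], [0, 0, 0, 0, 0, 0.004, -0.1], [0, 0, 0, 0, 0, 0.004, -0.1]],
])

```text
clock: 6.3
tool_pos: [0.5635, 0.0083, -0.0078]
tcp_rot: [0.744, 0.668, -0.0, -0.0]
contact_force: [-0.7, 0.3, 0.5]
opening: 0.0507
grip_force: 0.0
```

Request:
drive_tool([
  [[0, 0, 0, 0, 0, 0.0015, -0.1], [0, 0, 0, 0, 0, 0.003, -0.1], [0, 0, 0, 0, 0, 0.003, -0.1]],
])

```text
clock: 6.68
tool_pos: [0.5636, 0.0083, -0.0107]
tcp_rot: [0.744, 0.668, -0.0, -0.0]
contact_force: [0.6, 0.2, -0.1]
opening: 0.0509
grip_force: 0.0
```

Request:
drive_tool([
  [[0, 0, 0, 0, 0, 0.001, -0.1], [0, 0, 0, 0, 0, 0.002, -0.1], [0, 0, 0, 0, 0, 0.002, -0.1]],
])

```text
clock: 7.05
tool_pos: [0.5636, 0.0083, -0.0126]
tcp_rot: [0.744, 0.668, -0.0, -0.0]
contact_force: [0.3, 0.1, -0.4]
opening: 0.0507
grip_force: 0.0
```

Request:
drive_tool([
  [[0, 0, 0, 0, 0, 0.0, 1], [0, 0, 0, 0, 0, 0.0, 1], [0, 0, 0, 0, 0, 0.0, 1], [0, 0, 0, 0, 0, 0.0, 1], [0, 0, 0, 0, 0, 0.0, 1], [0, 0, 0, 0, 0, 0.0, 1], [0, 0, 0, 0, 0, 0.0, 1]],
], squeeze=50)

```text
clock: 7.92
tool_pos: [0.5638, 0.0083, -0.0125]
tcp_rot: [0.744, 0.668, 0.0, 0.0]
contact_force: [0.6, -0.0, -0.0]
opening: 0.0192
grip_force: 50.0
```

Run:
```python
from h import *
s,p,R=st()
tip=np.array([.57675,.12445,.009]); off=R.inv().apply(tip-p); print("tip in tool",off)
hy=np.array([np.sin(np.radians(1.9)),np.cos(np.radians(1.9)),0])
# blade yaw 83.8 -> 88.1 : turn +4.3 world = -4.3 tool z
Rn=Rot.from_rotvec([0,0,np.radians(4.3)])*R; n=np.array([.5274,.1840,.053])
for k in(-.012,.03,.066): print(rel(n+hy*k-Rn.apply(off),Rn))
```

```text
tip in tool [ 0.11687999  0.00036798 -0.02148883]
(array([ 0. ,  0. , -4.3]), array([ 0.0422, -0.0458, -0.044 ]))
(array([ 0. ,  0. , -4.3]), array([ 0.0841, -0.049 , -0.044 ]))
(array([ 0. ,  0. , -4.3]), array([ 0.12  , -0.0517, -0.044 ]))
```

Request:
drive_tool([
  [[0, 0, 0, 0, 0, -0.01, 1], [0, 0, 0, 0, 0, -0.025, 1], [0, 0, 0, 0, 0, -0.044, 1], [0, 0, 0, 0, 0, -0.044, 1]],
])

```text
clock: 8.43
tool_pos: [0.5652, 0.0083, 0.0336]
tcp_rot: [0.744, 0.668, 0.001, 0.001]
contact_force: [-0.2, 0.7, -1.2]
opening: 0.0189
grip_force: 50.0
```

Gripped and lifted, with -1.2 N showing on the wrist. Next I'll bring the tip in front of the notch and check.

Request:
drive_tool([
  [[0, 0, -4.3, 0.0, -0.03, 0, 1], [0, 0, -4.3, 0.0, -0.0458, 0, 1], [0, 0, -4.3, 0.015, -0.0458, 0, 1], [0, 0, -4.3, 0.025, -0.0458, 0, 1], [0, 0, -4.3, 0.025, -0.0458, 0, 1], [0, 0, -4.3, 0.025, -0.0458, 0, 1]],
])

```text
clock: 9.18
tool_pos: [0.5213, 0.0382, 0.0314]
tcp_rot: [0.719, 0.695, 0.0, 0.0]
contact_force: [-0.3, 0.4, -0.9]
opening: 0.0188
grip_force: 50.0
```

Run:
```python
from h import *
s,p,R=st(); print(p,s["opening"],s["grip_force"])
C,im=snap("wrist","w3.png"); C2,im2=snap("side","s3.png")
tp=p+R.apply([.1169,.0004,-.0215]);print(tp,pix(C,tp),pix(C2,tp))
print("notch",pix(C,[.5274,.184,.058]),pix(C2,[.5274,.184,.053]))
a=cv2.resize(im[:300,150:500],(400,343)); u,v=pix(C2,tp).astype(int); b=cv2.resize(im2[v-70:v+70,u-80:u+80],(392,343)); cv2.imwrite("pics/c4.png",np.hstack([a,b])[:,:,::-1]); print(u,v)
```

```text
[0.52125147 0.0382381  0.03140915] 0.018844953373470395 49.97954785823822
[0.52548675 0.15506369 0.05290014] [322.42383806  46.25616814] [295.51541159 183.63656732]
notch [325.25609953 -41.51118936] [292.62444413 174.51938787]
295 183
```

View pics/c4.png

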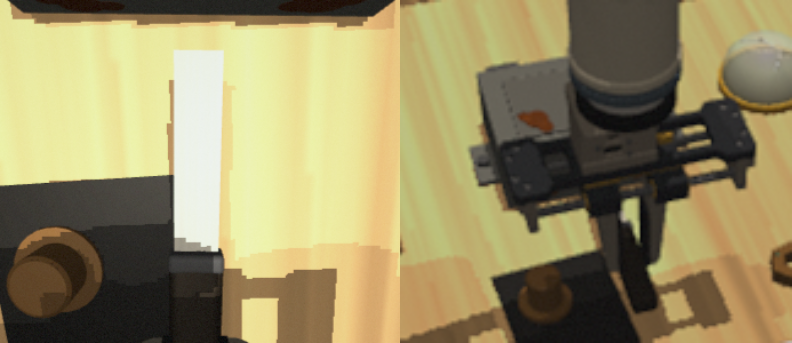

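The blade is held level, with its tip at (323,44) in the wrist frame against a predicted (322,46). It lines up with the notch, so I'll insert it.

Request:
drive_tool([
  [[0, 0, 0, 0.012, -0.001, 0, 1], [0, 0, 0, 0.022, -0.001, 0, 1], [0, 0, 0, 0.03, -0.001, 0, 1], [0, 0, 0, 0.038, -0.001, 0, 1], [0, 0, 0, 0.045, -0.001, 0, 1], [0, 0, 0, 0.045, -0.001, 0, 1]],
])

```text
clock: 10.02
tool_pos: [0.5214, 0.0836, 0.0315]
tcp_rot: [0.718, 0.696, 0.0, 0.0]
contact_force: [-0.4, -0.6, -1.5]
opening: 0.019
grip_force: 50.0
```

Request:
drive_tool([
  [[0, 0, 0, 0.012, 0, 0, 1], [0, 0, 0, 0.025, 0, 0, 1], [0, 0, 0, 0.038, 0, 0, 1], [0, 0, 0, 0.049, 0, 0, 1], [0, 0, 0, 0.049, 0, 0, 1]],
])

```text
clock: 10.65
tool_pos: [0.5231, 0.133, 0.0315]
tcp_rot: [0.718, 0.696, 0.0, 0.0]
contact_force: [-0.3, -0.0, -1.5]
opening: 0.0189
grip_force: 50.0
```

Request:
drive_tool([
  [[0, 0, 0, 0, 0, 0.003, 1], [0, 5, 0, 0.0019, 0, 0.0074, 1], [0, 10, 0, 0.0043, 0, 0.0116, 1], [0, 10, 0, 0.0043, 0, 0.0116, 1]],
])

```text
clock: 11.15
tool_pos: [0.5231, 0.135, 0.0196]
tcp_rot: [0.717, 0.691, 0.062, -0.061]
contact_force: [-0.7, 1.1, 0.1]
opening: 0.0188
grip_force: 50.0
```

Run:
```python
from h import *
s,p,R=st(); print(p,s["opening"],s["contact_force"],s["moment"],R.as_matrix().round(3))
```

```text
[0.5230934  0.13495807 0.01964262] 0.018834991747805677 [-0.69199066  1.13996518  0.06223625] [-0.05342733  0.08728071  0.03002197] [[ 0.036  0.999  0.006]
 [ 0.984 -0.037  0.173]
 [ 0.173 -0.001 -0.985]]
```

Request:
drive_tool([
  [[0, 5.5, 0, 0.0021, 0, 0.0055, 1], [0, 11, 0, 0.0047, 0, 0.0104, 1], [0, 11, 0, 0.0047, 0, 0.0104, 1]],
])

```text
clock: 11.52
tool_pos: [0.523, 0.1415, 0.0098]
tcp_rot: [0.708, 0.683, 0.13, -0.127]
contact_force: [-0.6, -2.5, 0.8]
opening: 0.019
grip_force: 50.0
```

Run:
```python
from h import *
s,p,R=st(); print(p,s["opening"],s["contact_force"],s["moment"],R.as_matrix().round(3)[2])
C,im=snap("top","t5.png"); C2,im2=snap("side","s5.png")
a=cv2.resize(im[180:300,150:290],(400,343)); b=cv2.resize(im2[110:250,220:380],(392,343)); cv2.imwrite("pics/c5.png",np.hstack([a,b])[:,:,::-1])
```

```text
[0.52299772 0.1415394  0.0098361 ] 0.019028938665394637 [-0.57042278 -2.46306836  0.78356499] [-0.48666186  0.06463762 -0.02378803] [ 0.357 -0.002 -0.934]
```

View pics/c5.png

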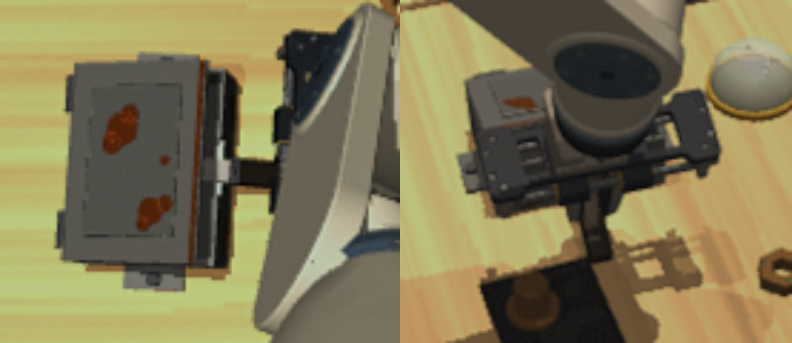

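The cover is visibly raised: in the top crop its free edge is now at about u=203, with a dark gap where the blade enters the notch. I'll estimate the angle.

Run:
```python
from h import *
C=cal("top"); hy=np.array([.033,.9995,0]); hx=np.array([.9995,-.033,0]); n=np.array([.5274,.184,0])
for th in(0,.2,.25,.3,.35,.4):
    e=n+hy*(.12-.12*np.cos(th)-.004*np.sin(th)*1)+[0,0,.058+.12*np.sin(th)+.004*np.cos(th)]
    print(th,(pix(C,e+.08*hx)-[150,180])/.35,(pix(C,e-.08*hx)-[150,180])/.35)
im=cv2.imread("pics/t5.png"); print(im[180+60//3:180+250//3:12,205:235].mean(2).astype(int))
```

```text
0 [216.73551084  68.02146713] [207.37938542 266.19212868]
0.2 [208.98833429  62.74907005] [199.31515022 264.99706769]
0.25 [206.09017736  61.40323605] [196.3217166  264.67344203]
0.3 [202.80969626  60.0531828 ] [192.9396715  264.34126857]
0.35 [199.15012616  58.70256321] [189.17235477 264.00133152]
0.4 [195.116005    57.35513949] [185.02443831 263.65446333]
[[103  77  64  68  70  78 109 106 107 103 100 103 103  97  75 131 130 143
  152 148 148 149 148 147 149 147 148 147 146 148]
 [ 76  79  77  78  78  76  78  76  67  87  87  85  85  82  50  50  81  24
   37  35  35  54 113  55  14  16  13  25  56  89]
 [ 76  76  76  78  74  76  79  83  86  86  85  86  84  70  45  69  42  36
   38  36  45  97  83  13  15  15  12  46  87 155]
 [ 74  45  38  44  66  79  77  67  86  83  85  86  83  38  48  58  57  65
   63  61  77 151 171 158 153 109  40  43  50  26]
 [ 77  60  48  55  58  76  58  86  84  86  86  83  45  43  69  32  38  38
   36  50 110  78  43  13  14  24  59  89 167 164]
 [ 77  77  77  78  75  56  87  85  85  86  84  60  48  72  34  38  37  37
   50  99  86  12  15  13  13  42  90 173 166 164]]
```

The cover is at about 0.33 rad, with roughly 5 N on the pivot, so the lever step is met. Next I'll sweep it open with the tip.

Request:
drive_tool([
  [[0, 0, 0, 0.004, 0, -0.01, 1], [0, 0, 0, 0.0085, 0, -0.023, 1], [0, 0, 0, 0.0143, 0, -0.0374, 1], [0, 0, 0, 0.0232, 0, -0.0465, 1], [0, 0, 0, 0.032, 0, -0.0556, 1], [0, 0, 0, 0.0408, 0, -0.0647, 1], [0, 0, 0, 0.0408, 0, -0.0647, 1]],
])

```text
clock: 12.5
tool_pos: [0.5244, 0.1582, 0.0865]
tcp_rot: [0.706, 0.684, 0.132, -0.126]
contact_force: [0.4, -0.5, -0.0]
opening: 0.0005
grip_force: 0.0
```

The grip slipped off the blade. I'll look before moving.

Run:
```python
from h import *
C,im=snap("wrist","w6.png"); C2,im2=snap("side","s6.png")
a=cv2.resize(im,(457,343)); b=cv2.resize(im2[110:250,220:360],(343,343)); cv2.imwrite("pics/c6.png",np.hstack([a,b])[:,:,::-1])
```

```text
(no output)
```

View pics/c6.png

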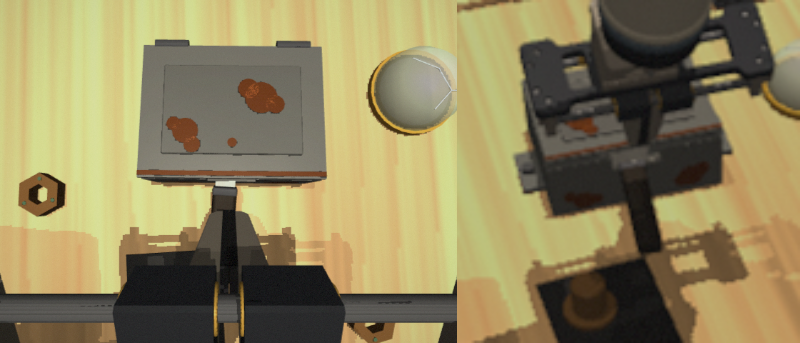

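The cover has fallen back onto the blade, which is still in the notch; the handle front is at about (313,266) in the full wrist image, drooping towards the bench. My triangulation put the real finger ends about 19 mm short of the reported TCP, so the grip was too shallow. I'll back off, level the tool and look again.

Request:
drive_tool([
  [[0, 0, 0, 0, 0, -0.03, -0.1], [0, -7, 0, -0.005, 0, -0.05, -0.1], [0, -14, 0, -0.012, 0, -0.0703, -0.1], [0, -21, 0, -0.016, 0, -0.0703, -0.1], [0, -21, 0, -0.016, 0, -0.0703, -0.1], [0, -21, 0, -0.016, 0, -0.0703, -0.1]],
])

```text
clock: 13.35
tool_pos: [0.5217, 0.1177, 0.1445]
tcp_rot: [0.718, 0.696, -0.0, -0.001]
contact_force: [0.5, -1.2, -0.3]
opening: 0.0505
grip_force: 0.0
```

Run:
```python
from h import *
s,p,R=st(); print(p,s["opening"],R.as_matrix().round(3))
C,im=snap("wrist","w7.png"); C2,im2=snap("side","s7.png")
b=cv2.resize(im2[120:260,230:350],(294,343)); cv2.imwrite("pics/c7.png",np.hstack([im[150:493,150:640],b])[:,:,::-1]) if False else None
a=im[100:443,130:530]; cv2.imwrite("pics/c7.png",np.hstack([cv2.copyMakeBorder(a,0,343-a.shape[0],0,0,0),b])[:,:,::-1])
```

```text
[0.52167389 0.11771015 0.14450775] 0.050504860310116154 [[ 0.032  0.999 -0.002]
 [ 0.999 -0.032  0.002]
 [ 0.002 -0.002 -1.   ]]
```

View pics/c7.png

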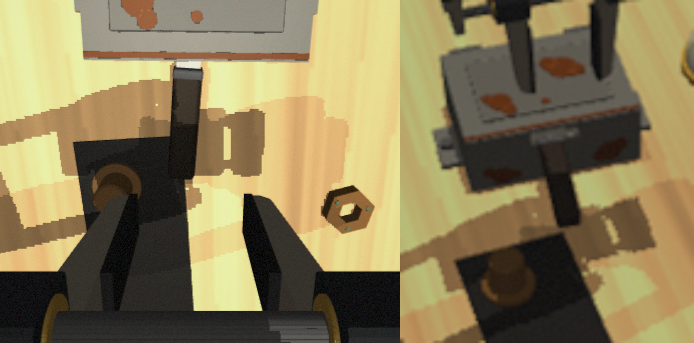

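The wrist view shows the handle front at (319,168) and its end at (312,278). The side view shows the same handle from (291,181) to (299,211).

Run:
```python
from h import *
C=cal("wrist"); C2=cal("side")
def tri(a,b):
    o1,d1=ray(C,*a);o2,d2=ray(C2,*b);k=np.linalg.lstsq(np.c_[d1,-d2],o2-o1,rcond=None)[0];return (o1+d1*k[0]).round(4),(o2+d2*k[1]).round(4)
print("front",tri((319,168),(291.2,180)),"end",tri((312,279),(298.6,210)))
for z in(.03,.04,.05,.055): print(z,onz(C,319,168,z),onz(C,312,279,z-.03))
# handle width / length cues
print(np.linalg.norm(onz(C,304,172,.05)-onz(C,333,172,.05)), np.linalg.norm(onz(C,300,277,.015)-onz(C,324,277,.015)))
```

```text
front (array([0.5223, 0.1736, 0.0477]), array([0.521 , 0.1739, 0.0476])) end (array([0.5135, 0.084 , 0.0466]), array([0.5112, 0.0845, 0.0465]))
0.03 [0.522183   0.17202779 0.03      ] [0.51177864 0.06581943 0.        ]
0.04 [0.5222637 0.1729347 0.04     ] [0.51215429 0.06972999 0.01      ]
0.05 [0.5223444  0.17384161 0.05      ] [0.51252994 0.07364055 0.02      ]
0.055 [0.52238475 0.17429506 0.055     ] [0.51271777 0.07559583 0.025     ]
0.02169964274243726 0.021812346018773757
```

Run:
```python
from h import *
s,p,R=st()
q=R*Rot.from_rotvec([0,0,np.radians(3.8)])*Rot.from_rotvec([0,np.radians(5),0])
print(rel([.519,.1395,.06],q),rel([.519,.1395,.011],q)); print(q.as_matrix().round(3))
```

```text
(array([-0.17,  5.  ,  3.8 ]), array([ 0.0223, -0.0036,  0.0847])) (array([-0.17,  5.  ,  3.8 ]), array([ 0.0223, -0.0035,  0.1337]))
[[ 0.1    0.995  0.007]
 [ 0.991 -0.1    0.088]
 [ 0.088 -0.002 -0.996]]
```

Request:
drive_tool([
  [[0, 5, 3.8, 0.0223, -0.0036, 0.03, -0.1], [0, 5, 3.8, 0.0223, -0.0036, 0.07, -0.1], [0, 5, 3.8, 0.0223, -0.0036, 0.1, -0.1], [0, 5, 3.8, 0.0223, -0.0036, 0.115, -0.1], [0, 5, 3.8, 0.0223, -0.0036, 0.125, -0.1], [0, 5, 3.8, 0.0223, -0.0036, 0.1337, -0.1], [0, 5, 3.8, 0.0223, -0.0036, 0.1337, -0.1]],
])

```text
clock: 14.32
tool_pos: [0.5197, 0.14, 0.0116]
tcp_rot: [0.741, 0.67, 0.031, -0.03]
contact_force: [-0.5, -0.3, 0.3]
opening: 0.0506
grip_force: 0.0
```

Request:
drive_tool([
  [[0, 0, 0, 0, 0, 0.0, 1], [0, 0, 0, 0, 0, 0.0, 1], [0, 0, 0, 0, 0, 0.0, 1], [0, 0, 0, 0, 0, 0.0, 1], [0, 0, 0, 0, 0, 0.0, 1], [0, 0, 0, 0, 0, 0.0, 1]],
], squeeze=60)

```text
clock: 15.08
tool_pos: [0.5198, 0.14, 0.0118]
tcp_rot: [0.741, 0.67, 0.032, -0.03]
contact_force: [-0.4, -0.5, 2.8]
opening: 0.0213
grip_force: 59.9
```

Run:
```python
from h import *
s,p,R=st(); print(s["opening"],s["contact_force"],s["moment"],R.as_matrix().round(3))
C,im=snap("wrist","w8.png"); C2,im2=snap("side","s8.png")
b=cv2.resize(im2[120:260,230:350],(294,343)); a=im[0:343,130:530]; cv2.imwrite("pics/c8.png",np.hstack([a,b])[:,:,::-1])
```

```text
0.021286737185618354 [-0.36817871 -0.47385756  2.75300613] [-0.05952962  0.09738896 -0.09968753] [[ 0.099  0.995  0.006]
 [ 0.991 -0.099  0.087]
 [ 0.087 -0.003 -0.996]]
```

View pics/c8.png

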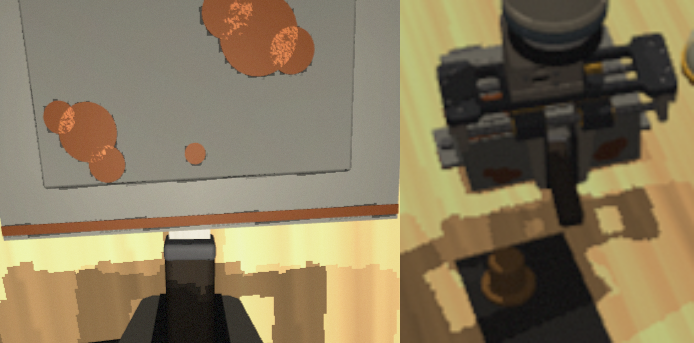

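The opening is now 21.3 mm, so the grip is full-width; the wrist view shows the handle squarely between the pads. I'll lever again about the notch.

Request:
drive_tool([
  [[0, 8, 0, 0.005, 0, 0.0062, 1], [0, 16, 0, 0.0106, 0, 0.0126, 1], [0, 16, 0, 0.0106, 0, 0.0126, 1], [0, 16, 0, 0.0106, 0, 0.0126, 1]],
])

```text
clock: 15.68
tool_pos: [0.5212, 0.1507, 0.0002]
tcp_rot: [0.73, 0.659, 0.134, -0.123]
contact_force: [-1.7, -6.2, 7.9]
opening: 0.0215
grip_force: 59.9
```

Run:
```python
from h import *
s,p,R=st(); print(p,s["opening"],s["contact_force"],s["moment"],R.as_matrix().round(3)[2])
C,im=snap("top","t9.png"); print(im[180+20:180+84:12,205:235].mean(2).astype(int))
```

```text
[5.21210684e-01 1.50714047e-01 2.42419473e-04] 0.0214869633459839 [-1.65347194 -6.16076881  7.88956708] [-0.41586358  0.20384533  0.11036884] [ 0.359 -0.003 -0.934]
[[103  78  65  68  70  78 110 109 108 102 103 104 103  96  75 131 133 141
  153 150 151 149 149 148 148 148 148 149 150 148]
 [ 78  77  79  77  77  74  77  78  65  87  85  85  86  85  59  46  62  24
   38  38  33  54 113  57  14  13  12  23  56  89]
 [ 76  77  78  78  77  77  78  83  86  86  85  85  85  70  40  55  45  32
   36  37  47  97  84  12  18  16  15  46  84 156]
 [ 76  52  37  45  69  80  79  64  86  86  86  86  82  38  54  58  47  66
   62  60  77 151 150 112 109  69  28  67  72  67]
 [ 78  62  50  55  59  78  58  87  85  87  86  82  49  49  74  33  39  37
   36  53 111  75  42  12  16  24  59  93 169 158]
 [ 78  77  78  78  75  55  88  85  85  85  85  61  48  75  44  36  39  37
   48  99  87  13  16  12  13  42  91 174 167 166]]
```

Request:
drive_tool([
  [[0, 0, 0, -0.0051, 0, -0.0094, 1], [0, 0, 0, -0.0102, 0, -0.0188, 1], [0, 0, 0, -0.0154, 0, -0.0283, 1], [0, 0, 0, -0.006, 0, -0.0355, 1], [0, 0, 0, 0.0034, 0, -0.0426, 1], [0, 0, 0, 0.0034, 0, -0.0426, 1]],
])

```text
clock: 16.48
tool_pos: [0.5204, 0.1405, 0.0422]
tcp_rot: [0.729, 0.66, 0.135, -0.123]
contact_force: [0.8, 0.1, -0.6]
opening: 0.0212
grip_force: 59.9
```

Run:
```python
from h import *
s,p,R=st(); print(p,s["contact_force"],s["moment"])
C,im=snap("wrist","w10.png"); C2,im2=snap("top","t10.png")
b=cv2.resize(im2[170:310,150:270],(294,343)); a=im[0:343,130:530]; cv2.imwrite("pics/c10.png",np.hstack([a,b])[:,:,::-1])
```

```text
[0.52042617 0.14047784 0.04224642] [ 0.76446536  0.12549695 -0.59770558] [-0.35046681  0.12022179 -0.01990182]
```

View pics/c10.png

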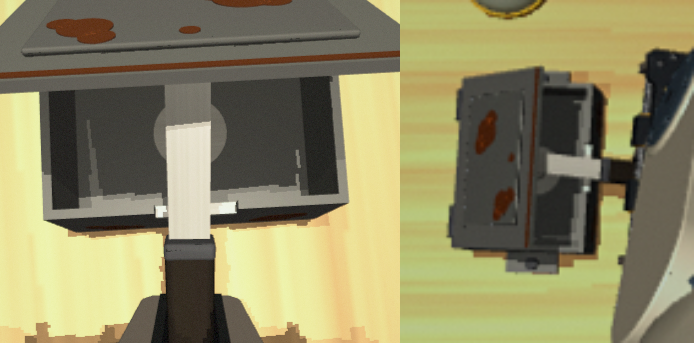

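The cover is open to about 0.7 rad, resting on the blade over the opened box; the pin foot disc shows at about crop (190,135). I'll continue the arc past upright.

Request:
drive_tool([
  [[0, 0, 0, 0.0112, 0, -0.0045, 1], [0, 0, 0, 0.0225, 0, -0.0085, 1], [0, 0, 0, 0.034, 0, -0.0105, 1], [0, 0, 0, 0.0459, 0, -0.0119, 1], [0, 0, 0, 0.0576, 0, -0.0108, 1], [0, 0, 0, 0.0694, 0, -0.0091, 1], [0, 0, 0, 0.0805, 0, -0.005, 1], [0, 0, 0, 0.0915, 0, -0.0006, 1], [0, 0, 0, 0.1059, 0, 0.0089, 1], [0, 0, 0, 0.1152, 0, 0.0125, 1]],
])

```text
clock: 17.82
tool_pos: [0.5302, 0.2506, 0.0693]
tcp_rot: [0.729, 0.66, 0.133, -0.123]
contact_force: [-0.8, -14.1, -1.7]
opening: 0.0214
grip_force: 60.0
```

Run:
```python
from h import *
s,p,R=st(); print(p,s["contact_force"],s["opening"])
C=cal("side"); hy=np.array([.033,.9995,0]); hx=np.array([.9995,-.033,0]); n=np.array([.5274,.184,.058])
im=np.array(ctrl.capture("side")); cv2.imwrite("pics/s11.png",im[:,:,::-1])
for th in (1.2,1.4,1.6,1.8,1.95):
    e=n+hy*(.12-.12*np.cos(th))+[0,0,.12*np.sin(th)]; print(th,pix(C,e+.08*hx).round(),pix(C,e-.08*hx).round())
```

```text
[0.53018938 0.25061193 0.06930021] [ -0.77889227 -14.13724142  -1.7476348 ] 0.021433434377255867
1.2 [318. 104.] [244. 117.]
1.4 [315.  95.] [242. 108.]
1.6 [312.  88.] [239. 100.]
1.8 [309.  83.] [237.  95.]
1.95 [307.  80.] [236.  93.]
```

The tip reads -14 N, so the cover is against its stop (1.95). I'll hold briefly, then retreat and level the tool.

Request:
drive_tool([
  [[0, 0, 0, 0, 0, 0, 1], [0, 0, 0, -0.02, 0, -0.007, 1], [0, 0, 0, -0.05, 0, -0.03, 1], [0, 0, 0, -0.09, 0, -0.06, 1], [0, -5, 0, -0.1223, 0, -0.1, 1], [0, -13, 0, -0.1223, 0, -0.1, 1], [0, -21, 0, -0.1223, 0, -0.1, 1], [0, -21, 0, -0.1223, 0, -0.1, 1], [0, -21, 0, -0.1223, 0, -0.1, 1]],
])

```text
clock: 19.0
tool_pos: [0.5156, 0.1026, 0.1197]
tcp_rot: [0.741, 0.672, -0.001, -0.002]
contact_force: [-0.3, 0.2, -1.5]
opening: 0.0213
grip_force: 60.0
```

Run:
```python
from h import *
s,p,R=st(); print(p,s["opening"],s["contact_force"],R.as_matrix().round(3))
C,im=snap("wrist","w12.png"); print(pix(C,p+R.apply([.11,0,-.03])),pix(C,p+R.apply([.035,0,-.03])))
m=((im.min(2)>150)&(im.max(2).astype(int)-im.min(2)<35)).astype(np.uint8); n,l,stt,c=cv2.connectedComponentsWithStats(m)
for i in np.argsort(-stt[1:,4])[:5]+1: print(stt[i],c[i].round(1),cv2.minAreaRect(np.argwhere(l==i)[:,::-1].astype(np.float32)))
```

```text
[0.5155695  0.1025745  0.11965987] 0.02127530449546625 [-0.27613423  0.1832387  -1.48787277] [[ 0.098  0.995 -0.004]
 [ 0.995 -0.098  0.003]
 [ 0.002 -0.004 -1.   ]]
[321.34147284  60.99725123] [321.01080929 242.1565381 ]
[  288    13    72   231 10641] [321.9 114.7] ((325.22576904296875, 128.03558349609375), (230.76768493652344, 67.48043823242188), 87.36756134033203)
[ 511  388   78   23 1288] [547.5 398.3] ((549.5, 399.0), (22.0, 77.0), 90.0)
[532 452  27  28 628] [545.8 465.6] ((545.0, 465.5), (27.0, 26.0), 90.0)
[567 452   8  28  76] [570.4 465.3] ((570.3941040039062, 465.4764099121094), (2.7116308212280273, 27.875566482543945), 12.528807640075684)
[530 379  11   1  11] [535. 379.] ((535.0, 379.0), (10.0, 0.0), 180.0)
```

Run:
```python
from h import *
im=cv2.imread("pics/w12.png"); C=cal("wrist"); s,p,R=st()
m=(im.min(2)>150)&(im.max(2).astype(int)-im.min(2)<35)
for v in(13,16,20,40,80,120,160,200,235,242):
    x=np.where(m[v,280:370])[0]+280
    if len(x):
        w=x[-1]-x[0]+1; c=(x[0]+x[-1])/2; o,d=ray(C,c,v); d=d/ (C[3]@d)[2]; z=.018*C[0]/w; P=o+d*z; print(v,x[0],x[-1],w,R.inv().apply(P-p).round(4))
    else: print(v,None)
```

```text
13 315 329 15 [0.2178 0.0014 0.3292]
16 307 337 31 [0.147  0.0005 0.0557]
20 301 342 42 [ 1.288e-01  1.000e-04 -1.170e-02]
40 290 354 65 [ 1.076e-01  1.000e-04 -7.990e-02]
80 295 345 51 [ 0.1006 -0.0005 -0.0512]
120 297 344 48 [ 0.0874 -0.0003 -0.0463]
160 298 342 45 [ 0.0723 -0.0005 -0.0409]
200 299 341 43 [ 0.0558 -0.0005 -0.0384]
235 326 340 15 [-0.0366  0.0149  0.2502]
242 326 340 15 [-0.0446  0.0149  0.2477]
```

Request:
drive_tool([
  [[0, -5, 0, -0.03, 0.02, 0, 1], [0, -10, 0, -0.06, 0.045, 0, 1], [0, -16, 0, -0.0777, 0.058, 0.0, 1], [0, -16, 0, -0.0777, 0.058, 0.04, 1], [0, -16, 0, -0.0777, 0.058, 0.07, 1], [0, -16, 0, -0.0777, 0.058, 0.09, 1], [0, -16, 0, -0.0777, 0.058, 0.105, 1], [0, -16, 0, -0.0777, 0.058, 0.112, 1], [0, -16, 0, -0.0777, 0.058, 0.112, 1]],
])

```text
clock: 20.18
tool_pos: [0.5659, 0.0186, 0.0081]
tcp_rot: [0.734, 0.665, -0.104, 0.092]
contact_force: [-0.0, -0.2, -0.0]
opening: 0.0212
grip_force: 60.0
```

Request:
drive_tool([
  [[0, 0, 0, 0, 0, 0.004, 1], [0, 0, 0, 0, 0, 0.008, 1], [0, 0, 0, 0, 0, 0.008, 1]],
])

```text
clock: 20.55
tool_pos: [0.5655, 0.0164, 0.0003]
tcp_rot: [0.734, 0.665, -0.104, 0.092]
contact_force: [-0.3, -0.9, -1.2]
opening: 0.0215
grip_force: 60.0
```

Request:
drive_tool([
  [[0, 0, 0, 0, 0, 0.003, 1], [0, 0, 0, 0, 0, 0.006, 1], [0, 0, 0, 0, 0, 0.006, 1]],
])

```text
clock: 20.92
tool_pos: [0.5651, 0.0148, -0.0057]
tcp_rot: [0.734, 0.665, -0.104, 0.092]
contact_force: [0.4, 0.3, -1.3]
opening: 0.0213
grip_force: 60.0
```

Request:
drive_tool([
  [[0, 0, 0, 0, 0, 0.0015, 1], [0, 0, 0, 0, 0, 0.003, 1], [0, 0, 0, 0, 0, 0.003, 1]],
])

```text
clock: 21.3
tool_pos: [0.5652, 0.014, -0.0084]
tcp_rot: [0.734, 0.665, -0.104, 0.092]
contact_force: [0.2, -0.3, -1.2]
opening: 0.0214
grip_force: 60.0
```

Request:
drive_tool([
  [[0, 0, 0, 0, 0, 0.0015, 1], [0, 0, 0, 0, 0, 0.003, 1], [0, 0, 0, 0, 0, 0.003, 1]],
])

```text
clock: 21.68
tool_pos: [0.5653, 0.0133, -0.0112]
tcp_rot: [0.734, 0.665, -0.104, 0.092]
contact_force: [-0.1, 0.7, -0.4]
opening: 0.0217
grip_force: 60.0
```

Request:
drive_tool([
  [[0, 0, 0, 0, 0, 0.001, 1], [0, 0, 0, 0, 0, 0.002, 1], [0, 0, 0, 0, 0, 0.002, 1]],
])

```text
clock: 22.05
tool_pos: [0.5654, 0.0129, -0.013]
tcp_rot: [0.734, 0.665, -0.104, 0.092]
contact_force: [-0.8, 1.4, 3.2]
opening: 0.0214
grip_force: 60.0
```

Request:
drive_tool([
  [[0, 0, 0, 0, 0, 0, 0.5], [0, 0, 0, 0, 0, 0, 0.0], [0, 0, 0, 0, 0, 0, -0.1], [0, 0, 0, 0, 0, 0, -0.1], [0, 0, 0, 0, 0, -0.03, -0.1], [0, 0, 0, 0, 0, -0.07, -0.1], [0, 6, 0, 0.01, 0, -0.12, -0.1], [0, 16, 0, 0.04, -0.02, -0.16, -0.1], [0, 16, -4, 0.07, -0.04, -0.2, -0.1], [0, 16, -4, 0.07, -0.04, -0.2, -0.1]],
])

```text
clock: 23.3
tool_pos: [0.5389, 0.14, 0.1625]
tcp_rot: [0.717, 0.697, -0.002, -0.004]
contact_force: [-0.5, -1.0, -0.2]
opening: 0.0505
grip_force: 0.0
```

Run:
```python
from h import *
s,p,R=st(); print(p,s["opening"],s["contact_force"],R.as_matrix().round(3))
C,im=snap("wrist","w13.png"); Ct,imt=snap("top","t13.png"); print("pin",pix(C,[.529,.244,.035]),pix(Ct,[.529,.244,.035]))
u,v=pix(Ct,[.529,.244,.035]).astype(int)
b=cv2.resize(imt[v-35:v+35,u-40:u+40],(274,240)); a=cv2.resize(im,(526,394)); b=np.vstack([b,np.zeros((154,274,3),np.uint8)])
cv2.imwrite("pics/c13.png",np.hstack([a,b])[:,:,::-1]); print(u,v)
```

```text
[0.53889768 0.14003812 0.16249881] 0.05050032397515433 [-0.51983464 -1.04936159 -0.2095411 ] [[ 0.029  1.    -0.008]
 [ 1.    -0.029  0.002]
 [ 0.002 -0.008 -1.   ]]
pin [305.99514652 104.1022893 ] [200.83697011 238.96209387]
200 238
```

View pics/c13.png

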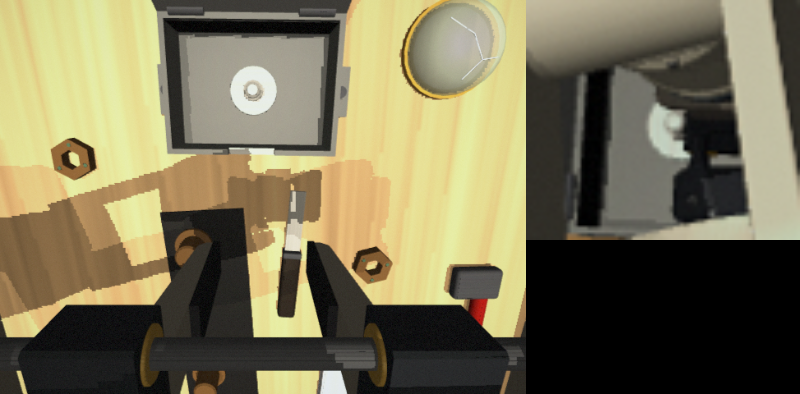

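The wrist view shows the open, empty box with the pin at about (308,109) in the full frame, inside a white disc on the floor. The blade lies flat on the bench at about crop (290,250), and the cover leans back. Next I'll measure the pin and the bushings numerically.

```bash
cat >> h.py <<'E'
def blob(m,umin=0,n=5):
    k,l,s,c=cv2.connectedComponentsWithStats(m.astype(np.uint8))
    return [(s[i],c[i],l==i) for i in np.argsort(-s[1:,4])[:n]+1]
E
python3 - <<'E'
from h import *
C=cal("wrist"); im=cv2.imread("pics/w13.png"); g=im[70:150,265:350].mean(2)
s,p,R=st()
m=np.zeros((480,640),bool); m[70:150,265:350]=g>200
S,c,mm=blob(m)[0]; cn,_=cv2.findContours(mm.astype(np.uint8),cv2.RETR_EXTERNAL,cv2.CHAIN_APPROX_NONE); el=cv2.fitEllipse(max(cn,key=len)); print("disc",S,el,onz(C,*el[0],.008))
for r in g[20:60:3,20:70].astype(int): print(*r)
# housing centre consistency: rim corners from housing estimate
hy=np.array([.033,.9995]);print("expected ctr",np.array([.5274,.184])+hy*.06)
E
```

```text
disc [ 280   81   57   59 2119] ((308.033447265625, 109.55069732666016), (54.85972213745117, 58.23439407348633), 174.2978973388672) [0.52815506 0.23905059 0.008     ]
158 166 197 232 232 231 232 233 233 233 232 233 233 232 232 232 232 233 234 232 233 232 232 232 232 231 233 233 232 233 233 232 233 232 232 233 233 233 232 233 233 232 234 227 198 153 160 160 158 161
224 232 233 232 232 234 233 232 232 233 232 232 232 234 234 233 233 233 233 233 234 234 233 234 234 233 233 233 232 233 234 233 234 232 231 234 233 233 233 233 234 232 234 233 234 228 201 163 158 159
234 233 233 233 235 233 233 233 232 233 234 234 232 233 234 234 233 233 234 236 233 233 230 232 233 232 234 233 234 232 234 234 232 233 233 233 232 234 233 234 233 233 234 232 234 232 234 226 189 161
232 232 232 232 233 231 231 233 232 233 233 232 232 231 232 227 208 193 197 196 196 191 189 194 199 200 199 197 201 220 231 232 234 233 233 233 233 234 234 231 233 233 233 233 232 232 235 234 227 186
230 232 231 232 231 230 232 230 230 231 231 231 227 216 192 188 175 174 176 182 191 200 201 188 149 183 180 179 177 182 199 203 219 2
[... 1197 characters left out ...]
4 234 234 235 235 234 233 235 237 235 234 234 234 235 235 234 234 215
233 234 232 234 233 233 234 233 233 234 233 232 233 233 234 234 234 233 233 233 234 231 214 199 220 218 219 220 220 220 225 234 234 233 232 234 233 233 234 235 234 234 233 233 234 234 233 229 198 157
197 233 234 233 234 232 233 233 235 233 233 233 232 233 233 233 234 233 234 233 233 233 233 234 233 233 233 232 233 233 234 232 233 233 232 234 234 233 234 234 234 233 234 233 233 232 220 141 159 163
147 112 173 227 234 232 232 232 231 232 232 232 232 232 231 233 234 232 233 233 233 233 233 233 233 233 231 233 232 232 234 233 233 233 232 232 233 233 233 233 235 234 232 232 213 143 158 159 160 160
expected ctr [0.52938 0.24397]
```

Run:
```python
from h import *
C=cal("wrist"); im=cv2.imread("pics/w13.png"); g=im.mean(2)
m=np.zeros((480,640),np.uint8); m[98:122,296:320]=(g[98:122,296:320]>215)
for S,c,mm in blob(m,n=4): print(S,c)
S,c,mm=min([b for b in blob(m,n=6) if 50<b[0][4]<200],key=lambda b:np.hypot(*(b[1]-[307,110]))); print("tip",c,onz(C,*c,.035))
# outline of pin+shading inside disc -> shoulder; wall rim rows
print("rim col 300 rows 0..40",g[0:45:2,300].astype(int),"rows 170..200",g[170:200:1,300].astype(int))
print("row 110 left",g[110,185:225].astype(int),"right",g[110,395:435].astype(int))
# re-read same scene: calibration now (fresh pose) vs top: bushing tops
t=cv2.imread("pics/t13.png")
```

```text
[301 103  12  13 121] [306.70247934 108.70247934]
[312  98   8   9  31] [316.96774194 100.29032258]
[296  98   8   6  24] [298.08333333  99.625     ]
[296 113   6   9  20] [297.2 118.6]
tip [306.70247934 108.70247934] [0.52823231 0.23840163 0.035     ]
rim col 300 rows 0..40 [ 56  60  59  57  61  59  57  83 149 149 151 142  33  13   5   1  15   2
  10   7  42  64  66] rows 170..200 [152 156 156 154 149 116  43  40  39  70 149 147 146 145 146 151 152 148
 135 132 128 132 129 132 132 129 130 127 132 130]
row 110 left [207 207 208 209 210 212 211 209 186 140 119  99 111 145 143 143 146 142
 140 105  31  32  36  36  38  39  36  41  37  40  37  38  36  39  38  51
  90 122 120 117] right [ 80  47  35  34  32  31  36  35  32  39  35  35  86 150 147 147 150 150
 146 129  98 101  98 100 100  97 111 134 152 181 199 200 200 198 199 197
 198 197 197 197]
```

Run:
```python
from h import *
C=cal("wrist")
print([onz(C,300,v,.058).round(4) for v in(14.5,23.5,180,187.5)],onz(C,300,187.5,.048).round(4))
s,p,R=st(); print(p, s["clock"])
# bushing 1 flange/body in wrist image
im=cv2.imread("pics/w13.png"); hsv=cv2.cvtColor(im,cv2.COLOR_BGR2HSV)
print(hsv[290,215:245:5],hsv[300,225])
m=(hsv[...,0]>5)&(hsv[...,0]<20)&(hsv[...,1]>100)&(hsv[...,2]<190)
for S,c,mm in blob(m): print(S,c)
Ct=cal("top"); t=cv2.imread("pics/top0.png"); h2=cv2.cvtColor(t,cv2.COLOR_BGR2HSV)
for u,v in((279,271),(361,270),(388,260)): print(h2[v-2:v+3:2,u-4:u+5:4].reshape(-1,3).tolist(), t[v,u-14].tolist())
```

```text
[array([0.527, 0.298, 0.058]), array([0.5268, 0.2926, 0.058 ]), array([0.5221, 0.1857, 0.058 ]), array([0.5218, 0.18  , 0.058 ])] [0.5211 0.1786 0.048 ]
[0.53794385 0.13827584 0.15978899] 23.4
[[ 15 139 108]
 [ 15 147 135]
 [ 15 156  54]
 [ 16 176  42]
 [ 17 168  47]
 [ 18 176  42]] [ 16 157 107]
[    0   188   392   200 32084] [164.69121681 277.09942651]
[  62  168   56   51 1766] [ 89.45583239 192.95866365]
[ 428  300   50   46 1398] [451.94420601 322.52432046]
[ 212  278   46   48 1167] [229.48671808 297.15252785]
[234 451  41  29 951] [252.54153523 464.29442692]
[[15, 157, 133], [15, 156, 132], [15, 172, 89], [16, 155, 132], [16, 155, 132], [15, 154, 131], [16, 155, 133], [16, 155, 133], [15, 164, 118]] [41, 44, 44]
[[16, 154, 136], [15, 153, 135], [15, 151, 132], [15, 153, 137], [16, 157, 133], [15, 155, 135], [15, 153, 140], [15, 155, 133], [16, 152, 134]] [42, 45, 46]
[[16, 162, 131], [15, 158, 129], [15, 161, 130], [16, 158, 134], [16, 157, 128], [15, 158, 131], [16, 170, 102], [16, 158, 129], [16, 158, 131]] [42, 46, 46]
```

Request:
drive_tool([
  [[0, 0, 0, -0.0594, -0.0463, -0.04, -0.1], [0, 0, 0, -0.0594, -0.0463, -0.04, -0.1], [0, 0, 0, -0.0594, -0.0463, -0.04, -0.1], [0, 0, 0, -0.0594, -0.0463, -0.04, -0.1], [0, 0, 0, -0.0594, -0.0463, -0.04, -0.1], [0, 0, 0, -0.0594, -0.0463, -0.04, -0.1]],
])

```text
clock: 24.15
tool_pos: [0.4905, 0.0808, 0.1999]
tcp_rot: [0.718, 0.696, -0.005, -0.005]
contact_force: [-0.3, -0.1, 0.6]
opening: 0.0504
grip_force: 0.0
```

```bash
cat >> h.py <<'E'
def bush(C,im,xy,z0,r=34):
    # body-top circle centre near expected world xy; z0 = underside height
    u,v=pix(C,[*xy,z0+.036]); h=cv2.cvtColor(im[:,:,::-1],cv2.COLOR_BGR2HSV)
    u,v=int(u),int(v); y0,x0=max(v-r,0),max(u-r,0); w=h[y0:v+r,x0:u+r]
    m=((w[...,0]>10)&(w[...,0]<20)&(w[...,1]>110)&(w[...,2]>70)).astype(np.uint8)
    return (u,v),m,(x0,y0),im[y0:v+r,x0:u+r]
def pin(C,im,xy=(.529,.240)):
    u,v=pix(C,[*xy,.03]).astype(int); g=im.mean(2); r=45; m=np.zeros(g.shape,np.uint8); y0=max(v-r,0)
    m[y0:v+r,u-r:u+r]=g[y0:v+r,u-r:u+r]>200
    S,c,mm=min([b for b in blob(m,n=6) if b[0][4]>900],key=lambda b:np.hypot(*(b[1]-[u,v])))
    cn,_=cv2.findContours(mm.astype(np.uint8),cv2.RETR_EXTERNAL,cv2.CHAIN_APPROX_NONE); el=cv2.fitEllipse(max(cn,key=len))
    out=[S,el,onz(C,*el[0],.0085).round(4)]
    u,v=pix(C,[*onz(C,*el[0],.0085)[:2],.035]).round().astype(int); m[:]=0; m[v-9:v+10,u-9:u+10]=g[v-9:v+10,u-9:u+10]>215
    for S,c,mm in blob(m,n=3): out.append((S[4],c.round(1),onz(C,*c,.035).round(4)))
    return out
E
python3 - <<'E'
from h import *
s,p,R=st(); print(p,s["joint_vel"].round(3))
C,im=snap("wrist","w14.png"); print(pin(C,im))
(u,v),m,o,cr=bush(C,im,(.456,.062),.002); print(u,v,o)
for r in m[::2]: print("".join(".#"[x] for x in r))
print(cr[::6,::6].max(2))
E
```

```text
[0.49052315 0.08082415 0.1999016 ] [ 0.    -0.007  0.001  0.     0.003 -0.002]
[array([ 336,   11,   53,   59, 1922], dtype=int32), ((361.851806640625, 39.60053253173828), (51.92256546020508, 58.193695068359375), 8.092824935913086), array([0.5297, 0.2416, 0.0085]), (np.int32(106), array([364.5,  33.6]), array([0.5296, 0.2408, 0.035 ])), (np.int32(59), array([367.5,  26.3]), array([0.5321, 0.2461, 0.035 ])), (np.int32(2), array([374. ,  41.5]), array([0.5376, 0.2346, 0.035 ]))]
287 241 (253, 207)
....................................................................
....................................................................
.............................#####..................................
......................##################............................
...................#########################........................
................###############################.....................
...............#############..........###########...................
.............###########.................#########..................
.............#########.....................####
[... 1659 characters left out ...]
..................
####................................................................
[[ 44  42  42  39  39  40  41  45  42  46  42  42]
 [ 41  43  37  40 102 104  76  46  35  27  40  43]
 [ 40  40  43 103 100  60  70  78  73  29  28  33]
 [ 42  37 102  98  50  49  42  41  78  31  30  33]
 [ 39  39  96  76  96  77  77  43  75  48  30  25]
 [ 22  27  74  77  76  77  78  56  77  34  32  25]
 [ 30  27  30  73  76  74  73  67  77  27  36  28]
 [ 97  19  29  56  73  74  74  76  30  23  25  33]
 [121  22  30  25  25  31  28  28  29  30  28  18]
 [133  27  27  28  28  27  24  31  22  28  24  25]
 [135  22  24  26  28  30  30  23  26  30  29  35]
 [134  26  28  24  25  23  18  26  28  24  36  39]]
```

```bash
cat >> h.py <<'E'
def top_c(C,im,xy,z0,dbg=False):
    (u,v),m,o,cr=bush(C,im,xy,z0)
    m=cv2.morphologyEx(m,cv2.MORPH_OPEN,np.ones((3,3),np.uint8)); best=None
    # body-top disc: best circle of the known 30 mm size in the mask
    f=C[0]; d=(C[3]@np.array([*xy,z0+.036])+C[4])[2]; r=.015*f/d
    k=np.zeros((61,61),np.float32); cv2.circle(k,(30,30),int(round(r)),1,-1); k/=k.sum(); k2=np.zeros((61,61),np.float32); cv2.circle(k2,(30,30),int(round(r+2)),1,1); k2/=k2.sum()
    s=cv2.filter2D(m.astype(np.float32),-1,k,borderType=cv2.BORDER_CONSTANT)-.5*cv2.filter2D(m.astype(np.float32),-1,k2,borderType=cv2.BORDER_CONSTANT)
    w=np.clip(s-s.max()+.06,0,None); yy,xx=np.mgrid[:s.shape[0],:s.shape[1]]; c=np.array([(w*xx).sum(),(w*yy).sum()])/w.sum()+o
    return c,round(float(s.max()),2),onz(C,*c,z0+.036).round(4)
E
python3 - <<'E'
from h import *
s,p,R=st(); C=cal("wrist"); im=cv2.imread("pics/w14.png")[:,:,::-1]
c,sc,P=top_c(C,im,(.456,.062),.002); print(c,sc,P)
D=down(np.radians(-1.9)); print(rel([*P[:2],.06],D),rel([*P[:2],-.009],D)); print(p)
E
```

```text
[280.36631947 239.96440079] 0.69 [0.4487 0.0639 0.038 ]
(array([-0.76, -0.02,  0.18]), array([-0.0182, -0.0394,  0.1405])) (array([-0.76, -0.02,  0.18]), array([-0.0182, -0.0385,  0.2095]))
[0.49048765 0.0807635  0.20000949]
```

Run:
```python
from h import *
C=cal("wrist"); im=cv2.imread("pics/w14.png")[:,:,::-1]
print("flange",onz(C,285.5,233.5,.007),"top",onz(C,281.7,239.8,.038),onz(C,281.7,239.8,.036))
(u,v),m,o,cr=bush(C,im,(.456,.062),.002)
h=cv2.cvtColor(im[:,:,::-1],cv2.COLOR_BGR2HSV); w=h[o[1]:o[1]+68,o[0]:o[0]+68]
cv2.imwrite("pics/c15.png",cv2.resize(im[o[1]-10:o[1]+70,o[0]-10:o[0]+80],None,fx=6,fy=6)[:,:,::-1])
print((w[...,1][::3,::2]>110).astype(int).tolist()[0][:3]); 
for r in (w[...,1]>100)[::2]: print("".join(".#"[int(x)] for x in r))
```

```text
flange [0.45053036 0.06221885 0.007     ] top [0.45002167 0.06407298 0.038     ] [0.4497716  0.06351819 0.036     ]
[0, 0, 0]
....................................................................
....................................................................
..........................#############.............................
.....................######################.........................
..................############################......................
................################################....................
...............#####################################................
.............#######################################................
............#########################################...............
...........##########################################...............
..........############################################..#...........
...........############################################.............
..........#############################################.............
...........###########################################..............
........
[... 671 characters left out ...]
..........
##..........................#.#.....................................
##...............................#..................................
###......................................................#..........
##..................................................................
##............................................................#.....
###..............................#..................................
###.................................................................
###.................................................................
####................................................................
####................................................................
```

```bash
sed -i 's/r=.015\*f\/d/r=.0128*f\/d/' h.py
python3 - <<'E'
from h import *
C=cal("wrist"); im=cv2.imread("pics/w14.png")[:,:,::-1]; print(top_c(C,im,(.456,.062),.002))
D=down(np.radians(-1.9)); print(rel([.4502,.0632,.06],D),rel([.4502,.0632,-.009],D))
E
```

```text
(array([281.43684427, 239.50305442]), 0.93, array([0.4498, 0.0644, 0.038 ]))
(array([-0.76, -0.02,  0.18]), array([-0.0188, -0.0379,  0.1405])) (array([-0.76, -0.02,  0.18]), array([-0.0189, -0.037 ,  0.2095]))
```

Request:
drive_tool([
  [[-0.76, 0, 0.18, -0.0189, -0.038, 0.04, -0.1], [-0.76, 0, 0.18, -0.0189, -0.038, 0.09, -0.1], [-0.76, 0, 0.18, -0.0189, -0.0379, 0.13, -0.1], [-0.76, 0, 0.18, -0.0189, -0.0375, 0.165, -0.1], [-0.76, 0, 0.18, -0.0189, -0.037, 0.195, -0.1], [-0.76, 0, 0.18, -0.0189, -0.037, 0.2085, -0.1], [-0.76, 0, 0.18, -0.0189, -0.037, 0.2085, -0.1], [-0.76, 0, 0.18, -0.0189, -0.037, 0.2085, -0.1]],
])

```text
clock: 25.2
tool_pos: [0.4511, 0.063, -0.0067]
tcp_rot: [0.719, 0.695, 0.001, 0.0]
contact_force: [-0.6, -0.1, 0.1]
opening: 0.0505
grip_force: 0.0
```

Request:
drive_tool([
  [[0, 0, 0, 0, 0, 0, 1], [0, 0, 0, 0, 0, 0, 1], [0, 0, 0, 0, 0, 0, 1], [0, 0, 0, 0, 0, 0, 1], [0, 0, 0, 0, 0, 0, 1]],
], squeeze=20)

```text
clock: 25.82
tool_pos: [0.4508, 0.0629, -0.0069]
tcp_rot: [0.719, 0.695, 0.001, 0.0]
contact_force: [-1.1, -0.8, 7.0]
opening: 0.031
grip_force: 20.0
```

Run:
```python
from h import *
s,p,R=st(); print(p,s["opening"],s["grip_force"],s["contact_force"],R.as_matrix().round(4))
print("b in tool",R.inv().apply(np.array([.4502,.0635,.002])-p))
```

```text
[ 0.45080433  0.06293213 -0.00691934] 0.031022674958765723 20.003939140588045 [-1.10975584 -0.75216677  7.00638454] [[ 3.360e-02  9.994e-01  1.800e-03]
 [ 9.994e-01 -3.360e-02  7.000e-04]
 [ 7.000e-04  1.800e-03 -1.000e+00]]
b in tool [ 0.00055385 -0.00060729 -0.00892002]
```

Request:
drive_tool([
  [[0, 0, 0, 0, 0, -0.04, 1], [0, 0, 0, 0, 0, -0.095, 1], [0, 0, 0, 0.045, 0.018, -0.095, 1], [0, 0, 0, 0.1, 0.04, -0.095, 1], [0, 0, 0, 0.15, 0.06, -0.095, 1], [0, 0, 0, 0.1785, 0.0722, -0.095, 1], [0, 0, 0, 0.1785, 0.0722, -0.095, 1], [0, 0, 0, 0.1785, 0.0722, -0.095, 1], [0, 0, 0, 0.1785, 0.0722, -0.095, 1]],
])

```text
clock: 26.95
tool_pos: [0.5277, 0.2376, 0.0875]
tcp_rot: [0.719, 0.695, 0.0, -0.0]
contact_force: [0.2, -0.1, -0.3]
opening: 0.0314
grip_force: 20.0
```

Run:
```python
from h import *
s,p,R=st(); print(p,s["opening"],s["contact_force"],R.as_matrix().round(4)[2])
C,im=snap("wrist","w16.png")
D=down(np.radians(-1.9)); print(rel([.5296,.2410,.05],D))
b=p+R.apply([0,0,-.0089]); print(pix(C,b+[0,0,.005]),pix(C,b+[0,0,.036]),"pin",pix(C,[.5296,.241,.0085]))
h=cv2.cvtColor(im[:,:,::-1],cv2.COLOR_BGR2HSV); m=(h[...,0]>8)&(h[...,0]<22)&(h[...,1]>100); u,v=pix(C,b+[0,0,.005]).astype(int)
for r in m[v-60:v+50:4,u-75:u+75:3]: print("".join(".#"[int(x)] for x in r))
```

```text
[0.52772084 0.2376289  0.08750767] 0.031417860665607776 [ 0.17113041 -0.11212365 -0.26902379] [ 1.e-04 -0.e+00 -1.e+00]
(array([ 0.02, -0.02, -0.08]), array([0.0033, 0.0016, 0.0376]))
[320.94246517 298.1825577 ] [321.03586039 327.01592637] pin [323.13915092 242.5055902 ]
..................................................
..................................................
..................................................
..................................................
......................#######.....................
...................##############.................
.................##################...............
...............#####################..............
..............#######################.............
.............#########################............
............###########################...........
............###########################...........
...........#############################..........
...........#############################..........
...........#...#####################...#..........
.............#.######################.............
...............#####################..............
...............######################.............
...............#####################..............
...............#####################..............
..............#######################.............
..............#######################.............
...............######################...#.........
...............#####################..............
...............#####################..............
..........#.....###################...............
.............#...#################................
..................##############..................
```

Run:
```python
from h import *
C=cal("wrist"); im=cv2.imread("pics/w16.png")[:,:,::-1]; g=im.mean(2); h=cv2.cvtColor(im[:,:,::-1],cv2.COLOR_BGR2HSV)
s,p,R=st(); print(p)
def circ(pts):
    A=np.c_[2*pts,np.ones(len(pts))]; x=np.linalg.lstsq(A,(pts**2).sum(1),rcond=None)[0]; return x[:2],np.sqrt(x[2]+x[:2]@x[:2])
# disc arc rays onto floor z
P=[]
for v in range(200,246,2):
    x=np.where(g[v,270:380]>205)[0]+270
    if len(x)>10: P+= [onz(C,x[0]-.5,v,.0085)[:2],onz(C,x[-1]+.5,v,.0085)[:2]]
P=np.array(P); print("disc",len(P),circ(P))
# flange arc at held height: underside z = tcp+.0089, top +.005
m=(h[...,0]>8)&(h[...,0]<22)&(h[...,1]>100); Q=[]
for v in range(256,290,2):
    x=np.where(m[v,255:390])[0]+255; Q+= [onz(C,x[0]-.5,v,p[2]+.0139)[:2],onz(C,x[-1]+.5,v,p[2]+.0139)[:2]]
c,r=circ(np.array(Q)); print("flange",c,r,"tcp",p[:2])
```

```text
[0.52791696 0.23772046 0.0876463 ]
disc 10 (array([0.53058995, 0.25317928]), np.float64(0.013404889097069526))
flange [0.52757748 0.23995895] 0.02235093516304712 tcp [0.52791696 0.23772046]
```

Request:
drive_tool([
  [[0, 0, 0, 0.0022, 0.0017, 0.02, 1], [0, 0, 0, 0.0022, 0.0017, 0.04, 1], [0, 0, 0, 0.0022, 0.0017, 0.0576, 1], [0, 0, 0, 0.0022, 0.0017, 0.062, 1], [0, 0, 0, 0.0022, 0.0017, 0.066, 1], [0, 0, 0, 0.0022, 0.0017, 0.066, 1]],
])

```text
clock: 27.75
tool_pos: [0.5304, 0.241, 0.0217]
tcp_rot: [0.719, 0.695, 0.001, 0.0]
contact_force: [0.1, -0.0, -0.2]
opening: 0.0312
grip_force: 20.0
```

Request:
drive_tool([
  [[0, 0, 0, 0, 0, 0.002, 1], [0, 0, 0, 0, 0, 0.004, 1], [0, 0, 0, 0, 0, 0.006, 1], [0, 0, 0, 0, 0, 0.006, 1]],
])

```text
clock: 28.25
tool_pos: [0.5301, 0.2409, 0.0155]
tcp_rot: [0.719, 0.695, 0.0, 0.0]
contact_force: [-0.8, 0.9, -0.7]
opening: 0.0308
grip_force: 20.0
```

Request:
drive_tool([
  [[0, 0, 0, 0, 0, 0.002, 1], [0, 0, 0, 0, 0, 0.004, 1], [0, 0, 0, 0, 0, 0.004, 1]],
])

```text
clock: 28.62
tool_pos: [0.53, 0.2409, 0.0114]
tcp_rot: [0.719, 0.695, 0.0, -0.0]
contact_force: [-0.0, 0.1, -1.5]
opening: 0.0313
grip_force: 20.0
```

Request:
drive_tool([
  [[0, 0, 0, 0, 0, 0.002, 1], [0, 0, 0, 0, 0, 0.004, 1], [0, 0, 0, 0, 0, 0.006, 1], [0, 0, 0, 0, 0, 0.006, 1]],
])

```text
clock: 29.12
tool_pos: [0.53, 0.2409, 0.0054]
tcp_rot: [0.719, 0.695, 0.0, 0.0]
contact_force: [0.1, 1.0, -0.8]
opening: 0.0311
grip_force: 20.0
```

Request:
drive_tool([
  [[0, 0, 0, 0, 0, 0.002, 1], [0, 0, 0, 0, 0, 0.004, 1], [0, 0, 0, 0, 0, 0.004, 1]],
])

```text
clock: 29.5
tool_pos: [0.53, 0.2409, 0.0014]
tcp_rot: [0.719, 0.695, 0.0, 0.0]
contact_force: [-0.4, -0.3, -1.0]
opening: 0.0312
grip_force: 20.0
```

Request:
drive_tool([
  [[0, 0, 0, 0, 0, 0, 0.2], [0, 0, 0, 0, 0, 0, -0.1], [0, 0, 0, 0, 0, 0, -0.1], [0, 0, 0, 0, 0, 0, -0.1], [0, 0, 0, 0, 0, 0, -0.1], [0, 0, 0, 0, 0, 0, -0.1]],
])

```text
clock: 30.25
tool_pos: [0.5302, 0.2409, 0.0016]
tcp_rot: [0.719, 0.695, 0.0, 0.0]
contact_force: [0.7, 0.1, -0.1]
opening: 0.0501
grip_force: 0.0
```

Run:
```python
from h import *
s,p,R=st(); print(p,s["opening"]); C,im=snap("wrist","w17.png"); np.save("pics/w17C.npy",np.array(C,dtype=object),allow_pickle=True)
h=cv2.cvtColor(im[:,:,::-1],cv2.COLOR_BGR2HSV); m=(h[...,0]>8)&(h[...,0]<22)&(h[...,1]>100)
for z in(0,.0135):print(z,"flange",pix(C,[.53,.241,.008+z+.005]),"front",pix(C,[.53,.264,.008+z+.005]),"R px",.023*C[0]/(C[3]@np.array([.53,.241,.013+z])+C[4])[2])
u,v=pix(C,[.53,.241,.013]).astype(int); print(u,v)
for r in m[v-60:v+40:3,u-75:u+75:3]: print("".join(".#"[int(x)] for x in r))
```

```text
[0.53016881 0.2409376  0.0016041 ] 0.05014100651857892
0 flange [320.5939347 296.1533616] front [319.14528186 254.704578  ] R px 43.56833947753522
0.0135 flange [320.62629665 307.31156918] front [319.07787209 263.38442397] R px 46.497068052611944
320 296
..................................................
..................................................
..................................................
..................................................
..................................................
..................................................
......................########....................
...................#############..................
.................#################................
................###################...............
...............#####################..............
..............#######################.............
.............#########################............
.............#########################............
............###########################...........
............###########################...........
............#################
[... 188 characters left out ...]
###########################..........
...........#############################..........
...........#############################..........
............###########################....#......
............###########################...........
............##########################............
.............#########################............
..............#######################.............
...............#####################..............
...............#####################..............
...............#####################..............
...............#####################..............
...............#####################..............
.......#........###################...............
```

The flange front is at v≈254 with a radius of 43.5 px, which matches a bushing sitting on the floor: bushing 1 is worn, so it goes in the bin.

Request:
drive_tool([
  [[0, 0, 0, 0, 0, 0, 1], [0, 0, 0, 0, 0, 0, 1], [0, 0, 0, 0, 0, 0, 1], [0, 0, 0, 0, 0, 0, 1], [0, 0, 0, 0, 0, 0, 1], [0, 0, 0, 0, 0, -0.03, 1], [0, 0, 0, 0, 0, -0.08, 1], [0, 0, 0, 0, 0, -0.14, 1], [0, 0, 0, -0.06, -0.006, -0.14, 1], [0, 0, 0, -0.12, -0.011, -0.14, 1]],
], squeeze=25)

```text
clock: 31.55
tool_pos: [0.5151, 0.1205, 0.1424]
tcp_rot: [0.718, 0.696, 0.001, 0.001]
contact_force: [0.6, -1.0, -0.7]
opening: 0.0305
grip_force: 25.0
```

Request:
drive_tool([
  [[0, 0, 0, -0.06, -0.005, 0, 1], [0, 0, 0, -0.12, -0.01, 0, 1], [0, 0, 0, -0.18, -0.015, 0, 1], [0, 0, 0, -0.24, -0.02, 0, 1], [0, 0, 0, -0.3, -0.025, 0, 1], [0, 0, 0, -0.36, -0.03, 0, 1], [0, 0, 0, -0.42, -0.035, 0, 1], [0, 0, 0, -0.48, -0.04, 0, 1], [0, 0, 0, -0.49, -0.042, 0, 1], [0, 0, 0, -0.49, -0.042, 0, 1]],
])

```text
clock: 32.8
tool_pos: [0.456, -0.3668, 0.1408]
tcp_rot: [0.719, 0.695, 0.001, -0.001]
contact_force: [-0.0, 1.0, -0.8]
opening: 0.0308
grip_force: 25.0
```

Run:
```python
from h import *
s,p,R=st(); print(p,s["opening"],R.as_matrix().round(3)); C,im=snap("top","t18.png")
# orange rim/inner
h=cv2.cvtColor(im[:,:,::-1],cv2.COLOR_BGR2HSV)
D=down(np.radians(-1.9)); print(rel([.455,-.385,.075],D))
```

```text
[ 0.45602993 -0.36678259  0.14079093] 0.030781826882402837 [[ 0.035  0.999  0.   ]
 [ 0.999 -0.035  0.002]
 [ 0.002 -0.    -1.   ]]
(array([-0.  , -0.1 , -0.04]), array([-0.0193, -0.0006,  0.0658]))
```

Request:
drive_tool([
  [[0, 0, 0, -0.0193, 0, 0.0, 1], [0, 0, 0, -0.0193, 0, 0.03, 1], [0, 0, 0, -0.0193, 0, 0.0658, 1], [0, 0, 0, -0.0193, 0, 0.0658, 1], [0, 0, 0, -0.0193, 0, 0.0658, -0.1], [0, 0, 0, -0.0193, 0, 0.0658, -0.1], [0, 0, 0, -0.0193, 0, 0.0658, -0.1], [0, 0, 0, -0.0193, 0, 0.03, -0.1], [0, 0, 0, -0.0193, 0, -0.03, -0.1], [0, 0, 0, 0.03, 0, -0.06, -0.1]],
])

```text
clock: 34.1
tool_pos: [0.4591, -0.3395, 0.2051]
tcp_rot: [0.72, 0.694, 0.001, 0.003]
contact_force: [0.5, 0.3, 0.9]
opening: 0.0504
grip_force: 0.0
```

Request:
drive_tool([
  [[0, 0, 0, 0.06, 0.01, 0, -0.1], [0, 0, 0, 0.12, 0.01, 0, -0.1], [0, 0, 0, 0.18, 0.01, 0, -0.1], [0, 0, 0, 0.22, 0.01, 0, -0.1], [0, 0, 0, 0.22, 0.01, 0, -0.1], [0, 0, 0, 0.22, 0.01, 0, -0.1]],
])

```text
clock: 34.85
tool_pos: [0.4753, -0.118, 0.2019]
tcp_rot: [0.719, 0.695, 0.001, 0.001]
contact_force: [0.5, -0.6, -1.0]
opening: 0.0505
grip_force: 0.0
```

Run:
```python
from h import *
s,p,R=st(); print(p,s["opening"],s["joint_vel"].round(3)); C,im=snap("wrist","w19.png"); Ct,imt=snap("top","t19.png")
print(pix(C,[.458,-.131,.038]),pix(C,[.479,-.194,.038]))
for xy in((.455,-.131),(.475,-.194)): 
    try: print(top_c(C,im,xy,.002),top_c(Ct,imt,xy,.002))
    except Exception as e: print(e)
h=cv2.cvtColor(im[:,:,::-1],cv2.COLOR_BGR2HSV); m=(h[...,0]>8)&(h[...,0]<22)&(h[...,1]>100)&(h[...,2]<160)
for S,c,mm in blob(m): print(S,c)
```

```text
[ 0.47528086 -0.11797614  0.2018991 ] 0.05049231679640292 [-0.022  0.009 -0.004 -0.001 -0.002  0.002]
[303.02633607 235.08478962] [326.4242221  294.25872359]
(array([298.32729121, 234.4682086 ]), 0.95, array([ 0.4535, -0.1302,  0.038 ])) (array([349.47629919, 295.93128491]), 0.82, array([ 0.3933, -0.1029,  0.038 ]))
(array([324.1977734 , 294.22959189]), 0.84, array([ 0.4767, -0.1939,  0.038 ])) (array([390., 288.]), 0.88, array([ 0.4108, -0.1973,  0.038 ]))
[    0   133   276   168 24319] [123.47061968 210.00300177]
[ 222  451  172   17 2232] [311.11424731 458.59587814]
[ 497   16   58   58 1982] [524.98082745  44.25731584]
[ 278  205   44   45 1526] [299.51376147 226.50065531]
[ 303  263   43   46 1324] [323.75679758 285.9244713 ]
```

Run:
```python
from h import *
C=cal("wrist"); print(st()[1],"flange",onz(C,300,227.3,.007),"b5",onz(C,324.3,285.5,.007))
D=down(np.radians(-1.9)); print(rel([.4540,-.1308,-.008],D))
```

```text
[ 0.47508887 -0.11855348  0.20159291] flange [ 0.45328903 -0.13114804  0.007     ] b5 [ 0.47669164 -0.19752089  0.007     ]
(array([ 0.06, -0.01, -0.08]), array([-0.013 , -0.0209,  0.2096]))
```

Request:
drive_tool([
  [[0, 0, 0, -0.013, -0.0209, 0.04, -0.1], [0, 0, 0, -0.013, -0.0209, 0.09, -0.1], [0, 0, 0, -0.013, -0.0209, 0.14, -0.1], [0, 0, 0, -0.013, -0.0209, 0.18, -0.1], [0, 0, 0, -0.013, -0.0209, 0.2, -0.1], [0, 0, 0, -0.013, -0.0209, 0.2085, -0.1], [0, 0, 0, -0.013, -0.0209, 0.2085, -0.1], [0, 0, 0, -0.013, -0.0209, 0.2085, -0.1]],
])

```text
clock: 35.95
tool_pos: [0.4546, -0.1302, -0.0063]
tcp_rot: [0.719, 0.695, 0.001, 0.001]
contact_force: [1.1, -0.2, 0.8]
opening: 0.0507
grip_force: 0.0
```

Request:
drive_tool([
  [[0, 0, 0, 0, 0, 0, 1], [0, 0, 0, 0, 0, 0, 1], [0, 0, 0, 0, 0, 0, 1], [0, 0, 0, 0, 0, 0, 1], [0, 0, 0, 0, 0, 0, 1]],
], squeeze=20)

```text
clock: 36.58
tool_pos: [0.4541, -0.1297, -0.0067]
tcp_rot: [0.719, 0.695, 0.001, 0.0]
contact_force: [-0.2, -0.2, 6.2]
opening: 0.031
grip_force: 20.0
```

Run:
```python
from h import *
s,p,R=st(); print(p,s["opening"],s["contact_force"]); o=R.inv().apply(np.array([.4536,-.1308,.002])-p); print(o)
D=down(np.radians(-1.9)); print(rel(np.array([.5297,.2408,.0876]),D))
```

```text
[ 0.45414783 -0.1297465  -0.00665649] 0.031023417137766452 [-0.23413822 -0.19241996  6.17682244]
[-0.00106807 -0.00050018 -0.00865759]
(array([ 0.08, -0.02, -0.02]), array([ 0.3729,  0.0632, -0.094 ]))
```

Request:
drive_tool([
  [[0, 0, 0, 0, 0, -0.05, 1], [0, 0, 0, 0, 0, -0.096, 1], [0, 0, 0, 0.06, 0.01, -0.096, 1], [0, 0, 0, 0.12, 0.02, -0.096, 1], [0, 0, 0, 0.18, 0.03, -0.096, 1], [0, 0, 0, 0.24, 0.04, -0.096, 1], [0, 0, 0, 0.3, 0.05, -0.096, 1], [0, 0, 0, 0.36, 0.061, -0.096, 1], [0, 0, 0, 0.374, 0.0634, -0.096, 1], [0, 0, 0, 0.374, 0.0634, -0.096, 1]],
])

```text
clock: 37.83
tool_pos: [0.529, 0.2421, 0.0886]
tcp_rot: [0.718, 0.696, -0.0, -0.0]
contact_force: [0.7, -1.0, -2.5]
opening: 0.0311
grip_force: 20.0
```

Request:
drive_tool([
  [[0, 0, 0, 0, 0, 0, 1], [0, 0, 0, 0, 0, 0, 1]],
])

```text
clock: 38.08
tool_pos: [0.5294, 0.2403, 0.0891]
tcp_rot: [0.719, 0.695, 0.0, 0.0]
contact_force: [-0.9, 0.9, -0.7]
opening: 0.0306
grip_force: 20.0
```

```bash
cat >> h.py <<'E'
def circ(pts):
    A=np.c_[2*pts,np.ones(len(pts))]; x=np.linalg.lstsq(A,(pts**2).sum(1),rcond=None)[0]; return x[:2],np.sqrt(x[2]+x[:2]@x[:2])
def flange(C,im,p,off=.0139):
    h=cv2.cvtColor(im[:,:,::-1],cv2.COLOR_BGR2HSV); m=(h[...,0]>8)&(h[...,0]<22)&(h[...,1]>100); Q=[]
    for v in range(256,290,2):
        x=np.where(m[v,255:390])[0]+255
        if len(x)>20: Q+= [onz(C,x[0]-.5,v,p[2]+off)[:2],onz(C,x[-1]+.5,v,p[2]+off)[:2]]
    c,r=circ(np.array(Q)); return c.round(4),r.round(4),(c-p[:2]).round(4)
E
python3 - <<'E'
from h import *
s,p,R=st(); C,im=snap("wrist","w20.png"); print(p,s["opening"],flange(C,im,p))
D=down(np.radians(-1.9)); print(rel([.530,.2420,.03],D))
E
```

```text
[0.5294107  0.24032712 0.08911023] 0.030578326307286633 (array([0.5291, 0.2417]), np.float64(0.0222), array([-0.0004,  0.0014]))
(array([ 0.03, -0.02, -0.12]), array([0.0014, 0.0004, 0.0592]))
```

Request:
drive_tool([
  [[0, 0, 0, 0.0014, 0.0006, 0.02, 1], [0, 0, 0, 0.0014, 0.0006, 0.04, 1], [0, 0, 0, 0.0014, 0.0006, 0.055, 1], [0, 0, 0, 0.0014, 0.0006, 0.06, 1], [0, 0, 0, 0.0014, 0.0006, 0.06, 1], [0, 0, 0, 0.0014, 0.0006, 0.06, 1]],
])

```text
clock: 38.88
tool_pos: [0.5308, 0.2435, 0.0298]
tcp_rot: [0.719, 0.695, 0.001, 0.0]
contact_force: [0.6, 0.4, -1.5]
opening: 0.0311
grip_force: 20.0
```

Request:
drive_tool([
  [[0, 0, 0, 0, 0, 0.002, 1], [0, 0, 0, 0, 0, 0.004, 1], [0, 0, 0, 0, 0, 0.004, 1]],
])

```text
clock: 39.25
tool_pos: [0.5302, 0.2433, 0.025]
tcp_rot: [0.719, 0.695, 0.0, 0.0]
contact_force: [0.3, -0.6, -1.0]
opening: 0.031
grip_force: 20.0
```

Request:
drive_tool([
  [[0, 0, 0, 0, 0, 0.002, 1], [0, 0, 0, 0, 0, 0.004, 1], [0, 0, 0, 0, 0, 0.004, 1]],
])

```text
clock: 39.62
tool_pos: [0.5301, 0.2431, 0.0208]
tcp_rot: [0.719, 0.695, 0.0, 0.0]
contact_force: [0.4, -1.1, -1.7]
opening: 0.0311
grip_force: 20.0
```

Request:
drive_tool([
  [[0, 0, 0, -0.0008, 0, 0.002, 1], [0, 0, 0, -0.0008, 0, 0.004, 1], [0, 0, 0, -0.0008, 0, 0.005, 1], [0, 0, 0, -0.0008, 0, 0.005, 1]],
])

```text
clock: 40.12
tool_pos: [0.5303, 0.2426, 0.016]
tcp_rot: [0.719, 0.695, 0.0, 0.0]
contact_force: [-0.4, -0.8, -1.9]
opening: 0.031
grip_force: 20.0
```

Request:
drive_tool([
  [[0, 0, 0, 0, 0, 0.001, 1], [0, 0, 0, 0, 0, 0.002, 1], [0, 0, 0, 0, 0, 0.002, 1]],
])

```text
clock: 40.5
tool_pos: [0.5303, 0.2425, 0.014]
tcp_rot: [0.719, 0.695, 0.0, 0.0]
contact_force: [0.5, -0.1, -1.9]
opening: 0.0307
grip_force: 20.0
```

Underside is at about 22.7 mm, just above the shoulder. I'll let go and observe.

Request:
drive_tool([
  [[0, 0, 0, 0, 0, 0, 0.2], [0, 0, 0, 0, 0, 0, -0.1], [0, 0, 0, 0, 0, 0, -0.1], [0, 0, 0, 0, 0, 0, -0.1], [0, 0, 0, 0, 0, 0, -0.1], [0, 0, 0, 0, 0, 0, -0.1]],
])

```text
clock: 41.25
tool_pos: [0.5303, 0.2425, 0.0141]
tcp_rot: [0.719, 0.695, 0.0, 0.0]
contact_force: [-0.8, 0.5, 0.0]
opening: 0.0506
grip_force: 0.0
```

```bash
cat >> h.py <<'E'
def seat(C,im,xy=(.53,.241)):
    h=cv2.cvtColor(im[:,:,::-1],cv2.COLOR_BGR2HSV); m=(h[...,0]>8)&(h[...,0]<22)&(h[...,1]>100)
    for z in(0,.0135): print(z,"front v",pix(C,[xy[0],xy[1]+.023,.013+z]).round(1),"R px",(.023*C[0]/(C[3]@np.array([*xy,.013+z])+C[4])[2]).round(1))
    u=int(pix(C,[*xy,.02])[0]); v=np.where(m[200:330,u-6:u+7].mean(1)>.5)[0][0]+200
    w=[int(m[r,u-75:u+75].sum()) for r in range(v,v+60,2)]; print("seen front",v,"max halfwidth",max(w)/2)
E
python3 - <<'E'
from h import *
s,p,R=st(); print(p,s["opening"]); C,im=snap("wrist","w21.png"); seat(C,im)
E
```

```text
[0.53029927 0.24252503 0.01410595] 0.050634778328371266
0 front v [319.  250.4] R px 41.1
0.0135 front v [319.  258.3] R px 43.7
seen front 255 max halfwidth 44.0
```

Half-width 44 px against 43.7 predicted for the shoulder, so bushing 4 is sound and goes to the tray.

Request:
drive_tool([
  [[0, 0, 0, 0, 0, 0, 1], [0, 0, 0, 0, 0, 0, 1], [0, 0, 0, 0, 0, 0, 1], [0, 0, 0, 0, 0, 0, 1], [0, 0, 0, 0, 0, 0, 1], [0, 0, 0, 0, 0, -0.02, 1], [0, 0, 0, 0, 0, -0.05, 1], [0, 0, 0, 0, 0, -0.085, 1], [0, 0, 0, -0.05, 0.02, -0.085, 1], [0, 0, 0, -0.1, 0.04, -0.085, 1]],
])

```text
clock: 42.55
tool_pos: [0.5673, 0.1406, 0.0996]
tcp_rot: [0.718, 0.696, 0.001, 0.0]
contact_force: [1.0, 0.4, -0.9]
opening: 0.0309
grip_force: 20.0
```

Request:
drive_tool([
  [[0, 0, 0, -0.055, 0.0215, 0, 1], [0, 0, 0, -0.11, 0.043, 0, 1], [0, 0, 0, -0.165, 0.065, 0, 1], [0, 0, 0, -0.22, 0.087, 0, 1], [0, 0, 0, -0.27, 0.106, 0, 1], [0, 0, 0, -0.288, 0.113, 0, 1], [0, 0, 0, -0.288, 0.113, 0, 1], [0, 0, 0, -0.288, 0.113, 0, 1]],
])

```text
clock: 43.55
tool_pos: [0.6694, -0.1488, 0.0987]
tcp_rot: [0.719, 0.695, 0.0, -0.001]
contact_force: [-0.6, 0.3, -1.8]
opening: 0.0309
grip_force: 20.0
```

Run:
```python
from h import *
s,p,R=st(); print(p,s["opening"],s["contact_force"]); C,im=snap("wrist","w22.png"); print(flange(C,im,p))
D=down(np.radians(-1.9)); print(rel([.671,-.152,.03],D))
# tray check in wrist image: bright aluminium region
m=(im.min(2)>120)&(im.max(2).astype(int)-im.min(2)<45)
for S,c,mm in blob(m,n=2): print(S,c)
print([pix(C,[x,y,.017]).round() for x,y in((.741,-.066),(.730,-.251),(.6,-.238),(.613,-.053))])
```

```text
[ 0.66939496 -0.14879989  0.09870059] 0.0308538622224579 [-0.64530599  0.29316025 -1.83045624]
(array([ 0.6688, -0.147 ]), np.float64(0.0218), array([-0.0006,  0.0018]))
(array([-0.01, -0.06,  0.04]), array([-0.0034,  0.0016,  0.0689]))
[  238   112   189   170 17991] [332.11294536 170.74048135]
[362 283  36  38 441] [382.03401361 298.55102041]
[array([420., 128.]), array([397., 361.]), array([240., 352.]), array([234., 115.])]
```

Request:
drive_tool([
  [[0, 0, 0, -0.003, 0.0016, 0.04, 1], [0, 0, 0, -0.003, 0.0016, 0.07, 1], [0, 0, 0, -0.003, 0.0016, 0.088, 1], [0, 0, 0, -0.003, 0.0016, 0.096, 1], [0, 0, 0, -0.003, 0.0016, 0.1, 1], [0, 0, 0, -0.003, 0.0016, 0.1015, 1], [0, 0, 0, -0.003, 0.0016, 0.1015, 1]],
])

```text
clock: 44.48
tool_pos: [0.6721, -0.1536, -0.0018]
tcp_rot: [0.719, 0.695, 0.001, 0.0]
contact_force: [0.2, 0.3, -2.2]
opening: 0.031
grip_force: 20.0
```

Request:
drive_tool([
  [[0, 0, 0, 0, 0, 0.001, 1], [0, 0, 0, 0, 0, 0.001, 1]],
])

```text
clock: 44.72
tool_pos: [0.6721, -0.1537, -0.003]
tcp_rot: [0.719, 0.695, 0.001, 0.0]
contact_force: [0.9, -1.0, -0.4]
opening: 0.0307
grip_force: 20.0
```

Request:
drive_tool([
  [[0, 0, 0, 0, 0, 0.0015, 1], [0, 0, 0, 0, 0, 0.0015, 1], [0, 0, 0, 0, 0, 0.0015, 0.3], [0, 0, 0, 0, 0, 0.0015, -0.1], [0, 0, 0, 0, 0, 0.0015, -0.1], [0, 0, 0, 0, 0, 0.0015, -0.1], [0, 0, 0, 0, 0, -0.03, -0.1], [0, 0, 0, 0, 0, -0.09, -0.1], [0, 0, 0, 0, 0, -0.15, -0.1], [0, 0, 0, 0.02, -0.06, -0.2, -0.1]],
])

```text
clock: 45.98
tool_pos: [0.6283, -0.1372, 0.1884]
tcp_rot: [0.719, 0.695, 0.002, 0.002]
contact_force: [-0.8, -0.1, 0.3]
opening: 0.0503
grip_force: 0.0
```

Request:
drive_tool([
  [[0, 0, 0, -0.02, -0.06, 0, -0.1], [0, 0, 0, -0.02, -0.11, 0, -0.1], [0, 0, 0, -0.02, -0.13, 0, -0.1], [0, 0, 0, -0.02, -0.13, 0, -0.1], [0, 0, 0, -0.02, -0.13, 0, -0.1]],
])

```text
clock: 46.6
tool_pos: [0.4962, -0.1522, 0.1854]
tcp_rot: [0.719, 0.695, 0.001, 0.001]
contact_force: [0.5, -0.4, -0.2]
opening: 0.0501
grip_force: 0.0
```

Run:
```python
from h import *
s,p,R=st(); print(p,s["opening"]); C,im=snap("wrist","w23.png"); Ct,imt=snap("top","t23.png")
print("b5",top_c(C,im,(.477,-.195),.002)); print("b4 tray",top_c(C,im,(.672,-.152),.003),pix(C,[.672,-.152,.039]))
h=cv2.cvtColor(im[:,:,::-1],cv2.COLOR_BGR2HSV); m=(h[...,0]>8)&(h[...,0]<22)&(h[...,1]>100)&(h[...,2]<160)
for S,c,mm in blob(m,n=7): print(S,c, onz(C,S[0]+S[2]/2,S[1]+S[2]/2,.007).round(4))
```

```text
[ 0.49619484 -0.15221632  0.18539719] 0.050112961611780346
b5 (array([301.57124146, 270.55399951]), 0.87, array([ 0.4769, -0.1957,  0.038 ]))
b4 tray (array([510.75743415, 220.53793638]), 0.78, array([ 0.6702, -0.153 ,  0.039 ])) [512.89717781 219.40024739]
[    0   123   260   173 21522] [106.78431373 199.61532385] [ 0.3005 -0.1822  0.007 ]
[ 278  379   89   32 2216] [321.98240072 397.0234657 ] [ 0.4907 -0.4005  0.007 ]
[ 473  191   54   45 1886] [499.4835631  214.82184517] [ 0.675  -0.1579  0.007 ]
[ 343  201   38   62 1673] [364.46025105 234.07292289] [ 0.5377 -0.1554  0.007 ]
[ 280  238   46   47 1624] [302.61268473 259.93657635] [ 0.4769 -0.1966  0.007 ]
[ 485    0   57   30 1094] [510.8738574   11.68647166] [0.6692 0.0102 0.007 ]
[ 170  393   29   79 1093] [181.03019213 432.83165599] [ 0.3305 -0.3724  0.007 ]
```

Run:
```python
from h import *
D=down(np.radians(-1.9)); print(st()[1],rel([.4772,-.1963,-.008],D))
```

```text
[ 0.49616035 -0.1521309   0.18509182] (array([ 0.06, -0.03, -0.01]), array([-0.0449, -0.0177,  0.1931]))
```

Request:
drive_tool([
  [[0, 0, 0, -0.0449, -0.0177, 0.02, -0.1], [0, 0, 0, -0.0449, -0.0177, 0.07, -0.1], [0, 0, 0, -0.0449, -0.0177, 0.12, -0.1], [0, 0, 0, -0.0449, -0.0177, 0.165, -0.1], [0, 0, 0, -0.0449, -0.0177, 0.185, -0.1], [0, 0, 0, -0.0449, -0.0177, 0.192, -0.1], [0, 0, 0, -0.0449, -0.0177, 0.192, -0.1], [0, 0, 0, -0.0449, -0.0177, 0.192, -0.1]],
])

```text
clock: 47.7
tool_pos: [0.4769, -0.1966, -0.006]
tcp_rot: [0.719, 0.695, 0.001, 0.001]
contact_force: [-0.2, -0.5, 0.2]
opening: 0.0508
grip_force: 0.0
```

Request:
drive_tool([
  [[0, 0, 0, 0, 0, 0, 1], [0, 0, 0, 0, 0, 0, 1], [0, 0, 0, 0, 0, 0, 1], [0, 0, 0, 0, 0, 0, 1], [0, 0, 0, 0, 0, 0, 1]],
])

```text
clock: 48.32
tool_pos: [0.4763, -0.1964, -0.0063]
tcp_rot: [0.719, 0.695, 0.001, 0.0]
contact_force: [0.1, -0.4, 6.7]
opening: 0.0301
grip_force: 20.0
```

Request:
drive_tool([
  [[0, 0, 0, 0, 0, -0.05, 1], [0, 0, 0, 0, 0, -0.096, 1], [0, 0, 0, 0.058, 0.005, -0.096, 1], [0, 0, 0, 0.116, 0.01, -0.096, 1], [0, 0, 0, 0.174, 0.015, -0.096, 1], [0, 0, 0, 0.232, 0.02, -0.096, 1], [0, 0, 0, 0.29, 0.025, -0.096, 1], [0, 0, 0, 0.348, 0.03, -0.096, 1], [0, 0, 0, 0.406, 0.035, -0.096, 1], [0, 0, 0, 0.4391, 0.039, -0.096, 1]],
])

```text
clock: 49.58
tool_pos: [0.5294, 0.2439, 0.0892]
tcp_rot: [0.718, 0.696, 0.001, -0.0]
contact_force: [-0.9, 0.2, -1.2]
opening: 0.0301
grip_force: 20.0
```

Request:
drive_tool([
  [[0, 0, 0, 0, 0, 0, 1], [0, 0, 0, 0, 0, 0, 1], [0, 0, 0, 0, 0, 0, 1]],
])

```text
clock: 49.95
tool_pos: [0.5293, 0.24, 0.0892]
tcp_rot: [0.719, 0.695, 0.0, 0.0]
contact_force: [-0.3, 0.1, -1.7]
opening: 0.0304
grip_force: 20.0
```

Run:
```python
from h import *
s,p,R=st(); C,im=snap("wrist","w24.png"); print(p,s["opening"],flange(C,im,p))
D=down(np.radians(-1.9)); print(rel([.530,.2412,.03],D))
```

```text
[0.52930518 0.23999094 0.08924299] 0.030437254905328996 (array([0.5289, 0.2431]), np.float64(0.0223), array([-0.0004,  0.0031]))
(array([ 0.02, -0.02, -0.1 ]), array([0.0011, 0.0004, 0.0593]))
```

Request:
drive_tool([
  [[0, 0, 0, -0.001, 0.0004, 0.02, 1], [0, 0, 0, -0.001, 0.0004, 0.04, 1], [0, 0, 0, -0.001, 0.0004, 0.055, 1], [0, 0, 0, -0.001, 0.0004, 0.06, 1], [0, 0, 0, -0.001, 0.0004, 0.064, 1], [0, 0, 0, -0.001, 0.0004, 0.068, 1], [0, 0, 0, -0.001, 0.0004, 0.068, 1]],
])

```text
clock: 50.88
tool_pos: [0.5301, 0.2403, 0.0214]
tcp_rot: [0.719, 0.695, 0.0, 0.0]
contact_force: [0.2, 0.1, -1.1]
opening: 0.0304
grip_force: 20.0
```

Request:
drive_tool([
  [[0, 0, 0, 0, 0, 0.002, 1], [0, 0, 0, 0, 0, 0.004, 1], [0, 0, 0, 0, 0, 0.006, 1], [0, 0, 0, 0, 0, 0.006, 1]],
])

```text
clock: 51.38
tool_pos: [0.5299, 0.2402, 0.0152]
tcp_rot: [0.719, 0.695, 0.0, -0.0]
contact_force: [-0.7, -0.7, -0.8]
opening: 0.0304
grip_force: 20.0
```

Request:
drive_tool([
  [[0, 0, 0, 0, 0, 0.0015, 1], [0, 0, 0, 0, 0, 0.003, 1], [0, 0, 0, 0, 0, 0.003, 1]],
])

```text
clock: 51.75
tool_pos: [0.5299, 0.2402, 0.0122]
tcp_rot: [0.719, 0.695, 0.0, 0.0]
contact_force: [-0.4, 0.5, -1.4]
opening: 0.03
grip_force: 20.0
```

Request:
drive_tool([
  [[0, 0, 0, 0, 0, 0.002, 1], [0, 0, 0, 0, 0, 0.004, 1], [0, 0, 0, 0, 0, 0.006, 1], [0, 0, 0, 0, 0, 0.008, 1], [0, 0, 0, 0, 0, 0.0095, 1], [0, 0, 0, 0, 0, 0.0095, 1]],
])

```text
clock: 52.5
tool_pos: [0.5299, 0.2402, 0.0027]
tcp_rot: [0.719, 0.695, 0.0, 0.0]
contact_force: [-0.4, 0.6, -1.5]
opening: 0.0301
grip_force: 20.0
```

Request:
drive_tool([
  [[0, 0, 0, 0, 0, 0, 0.2], [0, 0, 0, 0, 0, 0, -0.1], [0, 0, 0, 0, 0, 0, -0.1], [0, 0, 0, 0, 0, 0, -0.1], [0, 0, 0, 0, 0, 0, -0.1], [0, 0, 0, 0, 0, 0, -0.1]],
])

```text
clock: 53.25
tool_pos: [0.5301, 0.2403, 0.0029]
tcp_rot: [0.719, 0.695, 0.0, 0.0]
contact_force: [0.1, 0.2, -0.2]
opening: 0.0504
grip_force: 0.0
```

Run:
```python
from h import *
s,p,R=st(); print(p,s["opening"]); C,im=snap("wrist","w25.png"); seat(C,im)
```

```text
[0.53005351 0.24027697 0.00287022] 0.05038642465846916
0 front v [319.4 252.7] R px 43.4
0.0135 front v [319.3 261.2] R px 46.3
seen front 252 max halfwidth 43.0
```

Halfwidth 43 px and front at 252 match the floor, so bushing 5 is worn and goes in the bin.

Request:
drive_tool([
  [[0, 0, 0, 0, 0, 0, 1], [0, 0, 0, 0, 0, 0, 1], [0, 0, 0, 0, 0, 0, 1], [0, 0, 0, 0, 0, 0, 1], [0, 0, 0, 0, 0, 0, 1], [0, 0, 0, 0, 0, -0.03, 1], [0, 0, 0, 0, 0, -0.08, 1], [0, 0, 0, 0, 0, -0.14, 1], [0, 0, 0, -0.06, -0.006, -0.14, 1], [0, 0, 0, -0.12, -0.011, -0.14, 1]],
], squeeze=25)

```text
clock: 54.55
tool_pos: [0.5149, 0.1198, 0.1436]
tcp_rot: [0.718, 0.696, 0.001, 0.001]
contact_force: [0.4, -0.2, -1.7]
opening: 0.0297
grip_force: 25.0
```

Request:
drive_tool([
  [[0, 0, 0, -0.06, -0.005, 0, 1], [0, 0, 0, -0.12, -0.01, 0, 1], [0, 0, 0, -0.18, -0.015, 0, 1], [0, 0, 0, -0.24, -0.02, 0, 1], [0, 0, 0, -0.3, -0.025, 0, 1], [0, 0, 0, -0.36, -0.03, 0, 1], [0, 0, 0, -0.42, -0.035, 0, 1], [0, 0, 0, -0.48, -0.038, 0, 1], [0, 0, 0, -0.54, -0.04, 0, 1], [0, 0, 0, -0.56, -0.042, 0, 1]],
])

```text
clock: 55.8
tool_pos: [0.4534, -0.4407, 0.1421]
tcp_rot: [0.72, 0.694, 0.0, 0.0]
contact_force: [1.1, 0.5, -1.2]
opening: 0.0302
grip_force: 25.0
```

Request:
drive_tool([
  [[0, 0, 0, 0, 0, 0, 1], [0, 0, 0, 0, 0, 0, 1]],
])

```text
clock: 56.05
tool_pos: [0.454, -0.4361, 0.1421]
tcp_rot: [0.719, 0.695, 0.001, -0.001]
contact_force: [0.3, 0.9, -0.9]
opening: 0.0299
grip_force: 25.0
```

Request:
drive_tool([
  [[0, 0, 0, 0, 0, 0.03, 1], [0, 0, 0, 0, 0, 0.067, 1], [0, 0, 0, 0, 0, 0.067, 1], [0, 0, 0, 0, 0, 0.067, -0.1], [0, 0, 0, 0, 0, 0.067, -0.1], [0, 0, 0, 0, 0, 0.067, -0.1], [0, 0, 0, 0, 0, 0.03, -0.1], [0, 0, 0, 0, 0, -0.03, -0.1], [0, 0, 0, 0, 0, -0.08, 1], [0, 0, 0, 0.05, 0, -0.1, 1]],
])

```text
clock: 57.3
tool_pos: [0.457, -0.3904, 0.2467]
tcp_rot: [0.72, 0.694, 0.001, 0.003]
contact_force: [-0.2, 1.8, -1.3]
opening: 0.0326
grip_force: 0.0
```

Request:
drive_tool([
  [[0, 0, 0, 0.06, 0.005, 0, 1], [0, 0, 0, 0.12, 0.01, 0, 1], [0, 0, 0, 0.18, 0.015, 0, 1], [0, 0, 0, 0.24, 0.02, 0, 1], [0, 0, 0, 0.24, 0.02, 0, 1]],
])

```text
clock: 57.92
tool_pos: [0.4841, -0.1452, 0.2435]
tcp_rot: [0.717, 0.697, 0.001, 0.0]
contact_force: [0.2, 0.0, 0.2]
opening: 0.0007
grip_force: 0.0
```

Run:
```python
from h import *
s,p,R=st(); print(p,s["opening"]); Ct,imt=snap("top","t26.png"); C2,im2=snap("side","s26.png")
print(pix(Ct,[.455,-.385,.07]),pix(Ct,[.455,-.44,.07]),"side",pix(C2,[.455,-.385,.07]),pix(C2,[.455,-.44,.07]))
cv2.imwrite("pics/c26.png",np.hstack([cv2.resize(imt[140:340,150:550],(520,260)),cv2.resize(im2[340:480,250:430],(280,260))])[:,:,::-1])
D=down(np.radians(-1.9)); print(rel([.535,.385,.21],D))
```

```text
[ 0.48410253 -0.14517545  0.24349758] 0.000668561034023722
[473.80958796 267.62540582] [497.89154892 267.42843309] side [348.75783921 416.26637898] [360.87727265 448.96939412]
(array([0.1 , 0.01, 0.07]), array([0.5347, 0.0339, 0.0333]))
```

View pics/c26.png

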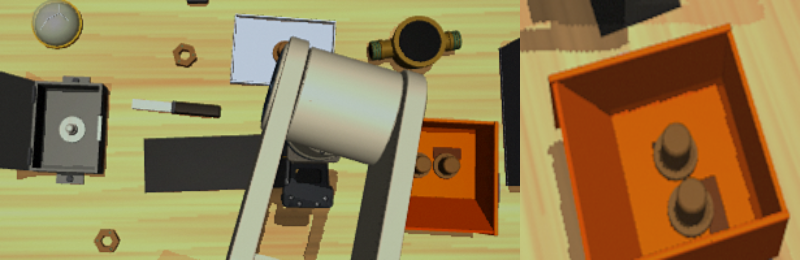

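Both worn bushings stand in the bin, the mat is empty, the blade lies flat and the cover leans back. Now I'll go behind the cover with the fingers closed to shut it.

Request:
drive_tool([
  [[0, 0, 0, 0.06, 0.004, 0, 1], [0, 0, 0, 0.12, 0.008, 0, 1], [0, 0, 0, 0.18, 0.012, 0, 1], [0, 0, 0, 0.24, 0.016, 0, 1], [0, 0, 0, 0.3, 0.02, 0, 1], [0, 0, 0, 0.36, 0.024, 0, 1], [0, 0, 0, 0.42, 0.028, 0, 1], [0, 0, 0, 0.48, 0.032, 0, 1], [0, 0, 0, 0.535, 0.034, 0, 1], [0, 0, 0, 0.54, 0.034, 0, 1]],
])

```text
clock: 59.28
tool_pos: [0.537, 0.3917, 0.2423]
tcp_rot: [0.719, 0.695, 0.001, -0.0]
contact_force: [-0.3, -0.2, -0.2]
opening: 0.0007
grip_force: 0.0
```

Request:
drive_tool([
  [[0, 0, 0, 0, 0, 0.04, 1], [0, 0, 0, 0, 0, 0.08, 1], [0, 0, 0, 0, 0, 0.11, 1], [0, 0, 0, 0, 0, 0.132, 1], [0, 0, 0, 0, 0, 0.132, 1], [0, 0, 0, 0, 0, 0.132, 1]],
])

```text
clock: 60.02
tool_pos: [0.5372, 0.3893, 0.1121]
tcp_rot: [0.719, 0.695, 0.001, 0.0]
contact_force: [0.2, 1.1, 1.1]
opening: 0.0006
grip_force: 0.0
```

Request:
drive_tool([
  [[0, 0, 0, -0.02, 0, 0, 1], [0, 0, 0, -0.04, 0, 0, 1], [0, 0, 0, -0.06, 0, 0, 1], [0, 0, 0, -0.08, 0, 0, 1], [0, 0, 0, -0.1, 0, 0, 1], [0, 0, 0, -0.118, 0, 0.001, 1]],
])

```text
clock: 60.78
tool_pos: [0.5319, 0.2706, 0.1098]
tcp_rot: [0.719, 0.695, 0.0, 0.0]
contact_force: [0.8, 1.3, -0.7]
opening: 0.0002
grip_force: 0.4
```

Request:
drive_tool([
  [[0, 0, 0, -0.013, 0, 0.005, 1], [0, 0, 0, -0.025, 0, 0.012, 1], [0, 0, 0, -0.033, 0, 0.02, 1], [0, 0, 0, -0.04, 0, 0.028, 1], [0, 0, 0, -0.045, 0, 0.036, 1], [0, 0, 0, -0.045, 0, 0.036, 1]],
])

```text
clock: 61.52
tool_pos: [0.53, 0.2268, 0.0729]
tcp_rot: [0.719, 0.695, -0.0, -0.0]
contact_force: [-0.4, 0.3, 0.6]
opening: 0.0005
grip_force: 0.0
```

Request:
drive_tool([
  [[0, 0, 0, 0, 0, -0.04, 1], [0, 0, 0, -0.03, 0, -0.1, 1], [0, 0, 0, -0.09, -0.03, -0.15, 1], [0, 0, 0, -0.15, -0.06, -0.17, 1], [0, 0, 0, -0.2, -0.1, -0.17, 1], [0, 0, 0, -0.2, -0.1, -0.17, 1], [0, 0, 0, -0.2, -0.1, -0.17, 1]],
])

```text
clock: 62.4
tool_pos: [0.4233, 0.0297, 0.2445]
tcp_rot: [0.72, 0.694, 0.001, 0.001]
contact_force: [-0.1, 0.9, -0.6]
opening: 0.0003
grip_force: 0.0
```

Run:
```python
from h import *
s,p,R=st(); print(p); C,im=snap("top","t27.png"); a=im.astype(int); b=cv2.imread("pics/top0.png")[:,:,::-1].astype(int)
r=np.s_[198:282,168:236]; print("mean diff of housing region vs start",np.abs(a[r]-b[r]).mean(), (np.abs(a[r]-b[r]).max(2)>40).mean())
d=(np.abs(a-b).max(2)>40); ys,xs=np.where(d[r]); print(np.bincount(xs,minlength=68),np.bincount(ys,minlength=84))
for n,q in(("dome",np.s_[138:180,172:216]),("meter",np.s_[148:198,430:508]),("nut1",np.s_[314:336,220:244]),("nut2",np.s_[172:194,282:304]),("bin",np.s_[225:325,440:540])): print(n,d[q].mean().round(3))
for S,c,m in blob(d[140:340,150:545],n=8): print(S+[150,140,0,0,0])
```

```text
[0.42329331 0.02966012 0.24454991]
mean diff of housing region vs start 21.72595704948646 0.24317226890756302
[ 0  0  0  0  0  0  0  0  0  0  0  0  0  0  0  0  0  0  0  0  0  0  0  0
  1  2  0  1  0  0 14 26 31 35 39 39 39 39 39 39 39 39 39 39 40 41 24 33
 23 34 31 41 42 40 38 38 42 42 40 41 42 43 42 42 36 33 31 30] [ 0  0  0  0  0  0  0  0  0  0  0  0  0  0  0  0  0  0  0  0  0  0  0  0
  0  0  0  0  0  1  1  1  1  0  0  0  0  0  0  3  6 10 15 14 15 29 28 29
 28 31 29 30 31 32 32 31 29 29 31 31 35 36 36 35 35 37 36 36 36 36 36 36
 36 36 37 36 38 38 36 37 37 38 37 36]
dome 0.0
meter 0.0
nut1 0.47
nut2 0.0
bin 0.054
[  196   217   141   123 11154]
[359 171  20  19 293]
[483 261  21  17 277]
[461 257  21  20 266]
[351 261  19  19 246]
[378 251  19  19 239]
[318 221   5  11  32]
[251 216  10   9  31]
```

Run:
```python
from h import *
C,im=snap("side","s28.png"); b=cv2.imread("pics/side0.png")[:,:,::-1].astype(int); d=np.abs(im.astype(int)-b).max(2)>40
print("housing side diff",d[130:195,246:330].mean(),"nut1",d[200:222,194:216].mean())
print(ctrl.close_job())
```

```text
housing side diff 0.060805860805860805 nut1 0.0
the job is handed in; nothing more can be done
None
```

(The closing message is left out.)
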